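Clear and load the castor caddy, wheel it to its bay and tally the load

TASK

Take the scrap of wood off the deck of the small wheeled caddy and lay it in the scrap tray, load every bench dog lying on the bench onto the deck, then roll the caddy, wheels on the bench and never lifted, into the taped bay with its nose to the front line, square in the outline and with both front swivel castors trailing straight behind their pivots, and let it go. When the caddy stands parked with its load, swing the tally counter's sprung lever fully to its stop and let it return. Leave the box of screws and the paint tin alone.

Things in the scene. Friction and masses are not known exactly. Their poses are not given: they have to be found in the camera images.
- caddy: Flat wheeled caddy, 0.5 to 0.8 kg, rolls with about 1 N. Origin at bench level; x forward (away from the handle), z up. Rimless deck x -148 to +108, y +-56 mm, its top 50 mm above the bench. 30 mm wheels: two fixed rear ones at x -95, y +-42, rolling along x only; two swivel castors in front on free upright pivots at x +86, y +-42, at first turned aside.
- handle (a point): Middle of the caddy's wooden handle bar, 137 mm behind its origin, 85 mm up; axes as the caddy. Bar along y, 104 mm long, 12 mm thick (x), 20 mm high, on 10 mm posts at y +-42; pinch it from above in the middle, closing along x. It stands over the deck's rear end, 25 mm clear above it.
- deck (a point): Centre of the deck's loading area, ahead of the handle, on its top surface (8 mm ahead of the caddy's origin, 50 mm up); axes as the caddy.
- bay: Parking bay: an outline of flat paper tape on the bench (four corner angles and a line across the front end), about 290 x 150 mm. Origin at bench level, x forward: the caddy is parked when its origin and x axis lie on these.
- counter: Tally counter screwed to the bench: base 75 (x) x 60 (y) mm, grey case 38 mm high with a small window of white number wheels. Origin at the centre of its underside.
- lever (a joint): Angle of the counter's sprung lever about its upright pivot: 0 at rest, 0.9 rad at its stop, growing anticlockwise seen from above. A spring returns it; about 0.8 N at the pin starts it and 2 N holds it at the stop.
- lever_pin (a point): Black upright pin on the lever's end, 12 mm across, from 41 to 71 mm above the bench; this point is on its axis at 60 mm, 45 mm from the pivot. Push it sideways. At rest the lever points from the pivot to the counter's -x, turned 0.45 rad to its +y side; at the stop 0.45 rad to its -y side.
- lever_pivot (a point): A point on the lever's pivot axis, 60 mm above the bench, 12 mm towards -x from the counter's centre; axes as the counter.
- castor_hub_left (a point): Hub of the left front swivel castor's wheel, 15 mm above the bench and 14 mm from its upright pivot (pivot at x = +86, y = +42 mm of the caddy). Its x axis points from hub to pivot: the castor trails straight when this x axis agrees with the caddy's x.
- castor_hub_right (a point): Hub of the right front swivel castor's wheel, 15 mm above the bench and 14 mm from its upright pivot (pivot at x = +86, y = -42 mm of the caddy). Its x axis points from hub to pivot: the castor trails straight when this x axis agrees with the caddy's x.
- dog_1_mid (a point): Centre of a wooden bench dog, a bar 25 (x) x 100 (y) x 21 (z) mm of about 40 g lying flat; may be absent.
- dog_1: The same bench dog; origin at the centre of its underside, axes as above.
- dog_2_mid (a point): Centre of a wooden bench dog, a bar 25 (x) x 100 (y) x 21 (z) mm of about 40 g lying flat; may be absent.
- dog_2: The same bench dog; origin at the centre of its underside, axes as above.
- dog_3_mid (a point): Centre of a wooden bench dog, a bar 25 (x) x 100 (y) x 21 (z) mm of about 40 g lying flat; may be absent.
- dog_3: The same bench dog; origin at the centre of its underside, axes as above.
- dog_4_mid (a point): Centre of a wooden bench dog, a bar 25 (x) x 100 (y) x 21 (z) mm of about 40 g lying flat; may be absent.
- dog_4: The same bench dog; origin at the centre of its underside, axes as above.
- scrap_mid (a point): Centre of a scrap of wood, 55 x 55 x 20 mm, 30 g, that lies on the caddy's deck at the start.
- scrap: The same scrap; origin at the centre of its underside, axes as above.
- tray: Shallow open scrap tray fixed to the bench, 80 x 80 mm outside, 16 mm high, walls 4 mm, floor 4 mm. Origin at the centre of its underside.
- screws: Card box of screws, 60 x 87 x 46 mm, a bystander; origin at the centre of its underside.
- paint: Paint tin, 78 mm across, 78 mm high, a bystander; origin at the centre of its underside.

How it is judged:
On the way, in this order (a step that is already met when the one before it is completed fails the run):
1. the scrap lies in the tray and every bench dog lies released on the caddy's deck (x of dog_1_mid in the frame of deck between -0.14 and 0.09 m and y of dog_1_mid in the frame of deck between -0.045 and 0.045 m and z of dog_1_mid in the frame of deck between 0.004 and 0.045 m and contact force between each of dog_1, dog_2, dog_3, dog_4, scrap and the fingers below 0.1 N and linear speed of each of dog_1, dog_2, dog_3, dog_4 below 0.03 m/s and x of dog_2_mid in the frame of deck between -0.14 and 0.09 m and y of dog_2_mid in the frame of deck between -0.045 and 0.045 m and z of dog_2_mid in the frame of deck between 0.004 and 0.045 m and x of dog_3_mid in the frame of deck between -0.14 and 0.09 m and y of dog_3_mid in the frame of deck between -0.045 and 0.045 m and z of dog_3_mid in the frame of deck between 0.004 and 0.045 m and x of dog_4_mid in the frame of deck between -0.14 and 0.09 m and y of dog_4_mid in the frame of deck between -0.045 and 0.045 m and z of dog_4_mid in the frame of deck between 0.004 and 0.045 m and x of scrap_mid in the frame of tray between -0.026 and 0.026 m and y of scrap_mid in the frame of tray between -0.026 and 0.026 m and z of scrap_mid in the frame of tray below 0.02 m), for 0.2 s.
2. the loaded caddy stands released in the bay, castors trailing straight (all of step 1 and horizontal distance between caddy and bay below 0.02 m and angle between the x axis of caddy and the x axis of bay, either way round below 0.14 rad and x of handle in the frame of bay below -0.08 m and linear speed of caddy below 0.02 m/s and contact force between caddy and the fingers below 0.1 N and angle between the x axis of each of castor_hub_left, castor_hub_right and the x axis of caddy, either way round below 0.3 rad and x of each of castor_hub_left, castor_hub_right in the frame of caddy below 0.08 m), for 0.3 s.
3. the lever is swung to its stop with the caddy parked (value of joint lever above 0.8 rad and horizontal distance between caddy and bay below 0.02 m and angle between the x axis of caddy and the x axis of bay, either way round below 0.14 rad and x of handle in the frame of bay below -0.08 m and linear speed of caddy below 0.02 m/s and contact force between caddy and the fingers below 0.1 N and angle between the x axis of each of castor_hub_left, castor_hub_right and the x axis of caddy, either way round below 0.3 rad and x of each of castor_hub_left, castor_hub_right in the frame of caddy below 0.08 m), for 0.05 s.
At the end, for the whole second after the job is handed in: Scrap in the tray; dogs present rest released on the deck (centre 10 mm or more in from its edges); caddy within 20 mm and 0.14 rad of the bay, nose to the front line, castors trailing within 0.3 rad; lever has been past 0.8 rad after parking and is back under 0.1 (all of step 2 and value of joint lever below 0.1 rad); the robot touches nothing.
It fails at once if the caddy is lifted off the bench or tipped (angle between caddy's own z axis and vertical above 0.25 rad or height (world z) of caddy above 0.02 m).
It fails at once if the box of screws or the paint tin is moved by more than 30 mm (distance of any of screws, paint from where it was at the start of the episode above 0.03 m).
Of dog_1, dog_2, dog_3, dog_4 only 3 to 4 are there at a start; the rules pass over those that are not, and their reading is None.
At some moment in a run one of dog_1, dog_2, dog_3, dog_4 may be knocked a few centimetres aside while the robot is not near it.
Once in a run the grip may slacken for a moment while it holds something.
It also fails if it takes over 210 s, if anything falls off the work surface, if the arm or the gripper's body presses on something with over 40 N, if the wrist force passes 120 N, or if a joint passes its speed limit or range.

ROBOT

A 6-joint arm with a two-finger parallel gripper is mounted at the origin on a cart in front of the work surface, level with it; the furniture and walls round the work are solid. World frame = base frame: x ahead of the robot, y to its left, z up, the work surface at z = 0. Lengths are in m, angles in rad, forces in N, time in s.
With the tool pointing down it reaches from about 0.35 to 0.925 m from the base axis. Payload 6.4 kg.
Tool frame: the origin (TCP) lies midway between the tips of the shut fingers; the grasp point (between the pads) lies env.grip_depth behind it (env.grip_depth is the distance from the TCP to the grasp point, in m); z points along the fingers, y is the line along which they close (so a half turn about z gives the same grasp; the last joint's range is limited). The gripper opens to 85 mm and grips with 20 to 120 N. Pads are 22 mm wide; open, the fingers measure 114 mm over their backs; the gripper's body (76 mm by 85 mm) begins 54 mm behind the grasp point. The pads swing forward as they close: fully open they stand 13 mm farther back than shut.
Start: joints at [-1.376, 0.245, 1.558, -0, 1.339, -0.174], TCP at [0.234, -0.606, 0.204] pointing down, gripper open.
Joint ranges: [-3.13, 3.13], [-1.02, 2.26], [0.13, 2.54], [-0.95, 4.09], [0.21, 2.88], [-2.74, 2.74]. Speed limits (rad/s): [2.57, 2.57, 3.14, 3.14, 3.14, 3.14].

INTERFACE

Orientations are given as a unit quaternion [x, y, z, w].
In Python, from workcell import env gives the robot as it stands.
- The arm moves only by the tool carry_out, never from a script. Its argument "plan" is a list of rows, each a list of 7 numbers: the shift along the tool's x, y, z each as a share of 0.25 m, from -1 to 1, then the turn, a rotation vector about the tool's x, y, z each as a share of 60 degrees, from -1 to 1, then the opening, from 0 (shut) to 1 (fully open). In form: [[x, y, z, rx, ry, rz, claw], ...]. A call has 1 to 20 rows; each row is the pose to reach, as a shift and turn from the pose commanded when the call began, along the tool's axes at that moment; what a row does not reach only later rows make up. A row lasts 1/10 s, in which the tool goes at most 50 mm and 8.59 degrees, less where a joint would pass 70% of its speed; a pose out of reach is approached as far as the arm can. A call with a number of a shift or a turn outside -1 to 1 is refused whole. A call with a gripper value outside its range is refused whole. The fingers move at their own pace and stop on an object; "force" is the grip in N (left out, the last holds). Time passes only in rows, so rows that repeat a pose let the fingers close. It gives the time, the measured TCP pose, the force, the opening and the grip force at its end, in the units of the state.
- env.read_state(): the state, without advancing time (a new reading comes with each control period).
- env.grab_frame(name): name is "scene" or "top" or "wrist"; returns (picture, depth): 400x640x3 uint8, blue, green, red; 400x640 float32, m along the optical axis (not along the pixel's ray), 0 where there is no reading.
- env.camera_model(name): a dict with "vfov" (degrees; the focal length in pixels is half the picture's height over the tangent of half this angle, whatever the lens; pixels are square), "cx", "cy" (the principal point, pixels), "k1" (the pictures are not rectified: a ray, as slopes to the right and down, at radius r is drawn at 1 + k1 r^2 times it, then the intrinsics apply), "pose" (4x4, takes a point from camera to world coordinates); the wrist camera has in their place "tool_from_camera" (4x4, takes a point from camera to tool coordinates, whose origin is the TCP and whose axes are the flange's). Camera axes: x right, y up, looking along -z (the intrinsics and any distortion apply to the point x, -y, -z); pixel columns grow to the right and rows downward; lengths in m; the calibration is good to about 2 mm. A picture is of the moment at which its call begins: read the wrist's pose just before it. camera_model takes no time and is no camera call.
- env.close_job(): hands the job in; it is judged then, once.
The state is a dict: "clock": time; "joint_pos": joint angles; "joint_vel": joint speeds; "joint_efforts": joint torques, N m; "eef_pos": TCP position; "ee_rot": TCP orientation; "wrist_force": force on the tool from outside, world axes, zero at the start; "wrist_torque": the same for the moment, N m; "finger_gap": finger opening in m; "grasp_force": force on a finger pad.
Only numpy, scipy, OpenCV 4.12 (cv2) and the standard library are available. Lean on these libraries where they do the work, as an engineer would, in place of code of your own. Each camera call takes 0.05 s, during which the arm holds its last target. There are 200 camera calls.

## Working session

There is one attempt and no reset: what is moved stays moved. The work goes in short steps, Python scripts to look and compute and a tool call to move; the robot and the scene stay as the last step left them, time stands still between calls to the robot, and variables do not carry over. Pictures are saved under pics/ and viewed, at most 17 in all, crops included, and the job is handed in when it is done.

Besides the shell and the picture viewer there is one more tool, called by a JSON object that holds its "fn" and its "kwargs". carry_out: Moves the arm, as the interface text tells. Shift numbers are shares of 0.25 m and turn numbers shares of 60 degrees, none past 1 either way. Its arguments: {"type":"object","properties":{"plan":{"type":"array"},"force":{"type":"number"}},"required":["plan"]}

```bash
mkdir -p pics; ls; cat > h.py <<'E'
import numpy as np, cv2
from scipy.spatial.transform import Rotation as R
from workcell import env
def grab(n):
    s=env.read_state(); im,d=env.grab_frame(n); m=env.camera_model(n)
    if 'pose' in m: P=np.array(m['pose'])
    else:
        T=np.eye(4);T[:3,:3]=R.from_quat(s['ee_rot']).as_matrix();T[:3,3]=s['eef_pos'];P=T@np.array(m['tool_from_camera'])
    return im,d,m,P
def cloud(d,m,P):
    h,w=d.shape;f=h/2/np.tan(np.radians(m['vfov'])/2)
    u,v=np.meshgrid(np.arange(w),np.arange(h))
    K=np.array([[f,0,m['cx']],[0,f,m['cy']],[0,0,1]],float)
    pts=np.stack([u.ravel(),v.ravel()],-1).astype(float)[:,None]
    q=cv2.undistortPoints(pts,K,np.array([m['k1'],0,0,0,0.]))[:,0].reshape(h,w,2)
    c=np.stack([q[...,0]*d,-q[...,1]*d,-d],-1)
    return c@P[:3,:3].T+P[:3,3]
E
python3 - <<'E'
from h import *
print(env.grip_depth); s=env.read_state(); print(s['eef_pos'],s['ee_rot'],s['finger_gap'])
for n in('top','scene'):
    im,d,m,P=grab(n); cv2.imwrite(f'pics/{n}0.png',im); np.savez(f'{n}0.npz',im=im,W=cloud(d,m,P),d=d); print(n,m,(d>0).mean())
E
```

```text
pics
0.0187
[ 0.23420361 -0.605688    0.20327395] [ 9.83049835e-01  1.83335946e-01  8.80927834e-06 -9.75748992e-04] 0.08561360739935886
top {'vfov': 48.10921915850426, 'cx': 321.089358613048, 'cy': 207.39853660848615, 'k1': -0.0799725414483603, 'pose': array([[-0.02246946,  0.98080736, -0.19368027,  0.44885812],
       [-0.99960952, -0.02525961, -0.01194817,  0.1366247 ],
       [-0.01661114,  0.19333617,  0.98099194,  0.92903017],
       [ 0.        ,  0.        ,  0.        ,  1.        ]])} 0.99605078125
scene {'vfov': 55.5981993646468, 'cx': 326.8761612440081, 'cy': 196.510579981676, 'k1': 0.025511066445473442, 'pose': array([[ 0.87798759,  0.27698069, -0.39040938,  0.27930179],
       [-0.47851221,  0.52965802, -0.7003488 , -0.45758419],
       [ 0.01280036,  0.80171322,  0.59757181,  0.58380469],
       [ 0.        ,  0.        ,  0.        ,  1.        ]])} 0.99578515625
```

View pics/top0.png

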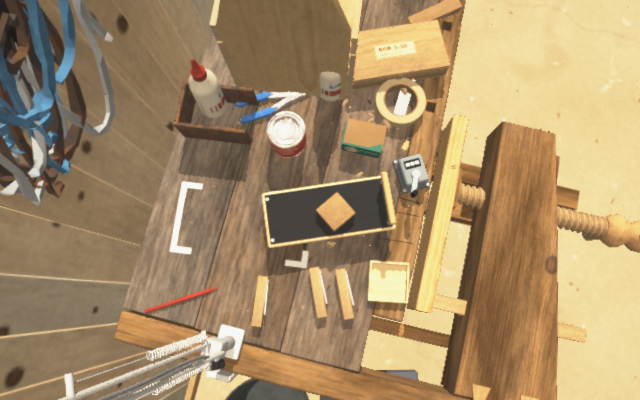

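View pics/scene0.png

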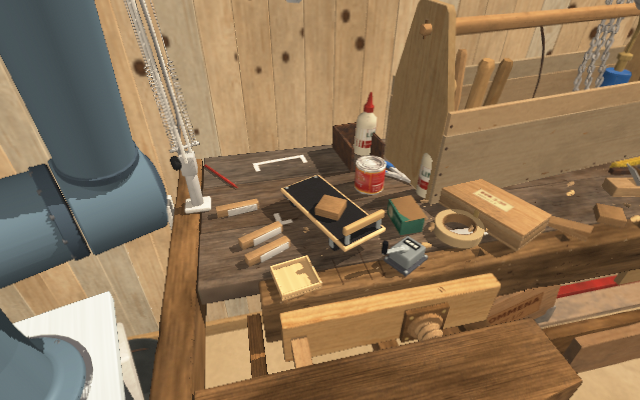

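Top view: caddy at (330,212) with its handle on the right (-y) and nose left. The bay front line is at (180,215), three dogs at (260,300), (318,292) and (344,293), tray (388,282), counter (410,175), paint (287,135), screws (363,137).

```bash
cat >> h.py <<'E'
def ortho(im,W,d,x0,x1,y0,y1,s=500,zmax=.3):
    # rows: x decreasing downward, columns: y decreasing to the right
    ok=(d>0)&(W[...,2]<zmax)&(W[...,0]>x0)&(W[...,0]<x1)&(W[...,1]>y0)&(W[...,1]<y1)
    p=W[ok];c=im[ok];o=np.argsort(p[:,2]);p=p[o];c=c[o]
    O=np.zeros((int((x1-x0)*s)+1,int((y1-y0)*s)+1,3),np.uint8);Z=np.full(O.shape[:2],np.nan)
    r=((x1-p[:,0])*s).astype(int);k=((y1-p[:,1])*s).astype(int)
    O[r,k]=c;Z[r,k]=p[:,2]
    return O,Z
def rects(W,d,box,z0,z1,amin=30):
    x0,x1,y0,y1=box
    m=((d>0)&(W[...,2]>z0)&(W[...,2]<z1)&(W[...,0]>x0)&(W[...,0]<x1)&(W[...,1]>y0)&(W[...,1]<y1)).astype(np.uint8)
    n,l,st,ce=cv2.connectedComponentsWithStats(m)
    out=[]
    for i in range(1,n):
        if st[i,4]<amin: continue
        p=W[l==i]; r=cv2.minAreaRect((p[:,:2]*1000).astype(np.float32))
        out.append((np.round(ce[i]),st[i,4],np.round(r[0],0),np.round(r[1],0),round(r[2],1),round(np.median(p[:,2])*1000)))
    return out
E
python3 - <<'E'
from h import *
D=np.load('top0.npz');im,W,d=D['im'],D['W'],D['d']
for (u,v) in [(388,282),(340,320),(410,175),(200,270),(250,270)]: print(u,v,np.round(W[v,u],3))
for a in [(.012,.035),(.04,.062),(.062,.075),(.075,.12)]:
    print(a)
    for r in rects(W,d,(.2,.8,-.3,.5),*a): print(r)
O,Z=ortho(im,W,d,.2,.68,-.15,.45,1000)
b=cv2.dilate(O,np.ones((3,3)));O=np.where(O==0,b,O)
# bay tape: bright pixels at bench level
m=(im.min(2)>200)&(np.abs(W[...,2])<.01)
n,l,st,ce=cv2.connectedComponentsWithStats(m.astype(np.uint8))
for i in range(1,n):
    if st[i,4]>15: p=W[l==i];print(ce[i].round(),st[i,4],p.min(0).round(3),p.max(0).round(3))
cv2.imwrite('pics/o0.png',O)
E
```

```text
388 282 [0.473 0.014 0.   ]
340 320 [0.399 0.115 0.002]
410 175 [ 0.688 -0.037  0.039]
200 270 [0.506 0.403 0.001]
250 270 [ 0.504  0.298 -0.   ]
(0.012, 0.035)
(array([160., 145.]), np.int32(112), array([773., 493.]), array([ 3., 55.]), 74.9, 23)
(array([216., 137.]), np.int32(227), array([787., 373.]), array([151.,   8.]), 84.2, 24)
(array([292., 150.]), np.int32(120), array([758., 208.]), array([29., 75.]), 15.8, 22)
(array([405., 145.]), np.int32(31), array([762., -37.]), array([11., 18.]), 56.5, 14)
(array([360., 151.]), np.int32(139), array([748.,  63.]), array([83.,  3.]), 74.3, 24)
(array([402., 176.]), np.int32(77), array([693., -22.]), array([59., 13.]), 26.5, 24)
(array([388., 281.]), np.int32(305), array([474.,  16.]), array([81., 79.]), 84.9, 16)
(array([318., 292.]), np.int32(543), array([457., 156.]), array([99., 25.]), 8.5, 21)
(array([345., 293.]), np.int32(534), array([453., 104.]), array([98., 24.]), 7.3, 21)
(array([260., 301.]), np.int32(579), array([441., 273.]), array([25., 99.]), 81.3, 21)
(array([232., 339.]), np.int32(299), array([361., 338.]), array([47., 5
[... 1415 characters left out ...]
215.]), array([75., 58.]), 89.8, 77)
(array([196., 126.]), np.int32(98), array([794., 401.]), array([88.,  8.]), 81.5, 76)
(array([224., 128.]), np.int32(38), array([787., 340.]), array([28.,  7.]), 82.5, 76)
(array([239., 130.]), np.int32(33), array([781., 310.]), array([25.,  7.]), 84.8, 76)
(array([387., 198.]), np.int32(383), array([629.,  19.]), array([103.,  13.]), 7.4, 94)
(array([224., 344.]), np.int32(61), array([366., 328.]), array([43., 21.]), 25.3, 112)
[402. 104.] 249 [ 0.837 -0.056 -0.002] [ 0.893 -0.018  0.006]
[283.  94.] 38 [0.884 0.209 0.007] [0.894 0.244 0.01 ]
[288.  99.] 17 [0.868 0.205 0.007] [0.882 0.225 0.01 ]
[181. 218.] 590 [ 0.541  0.404 -0.004] [0.696 0.469 0.006]
```

View pics/o0.png

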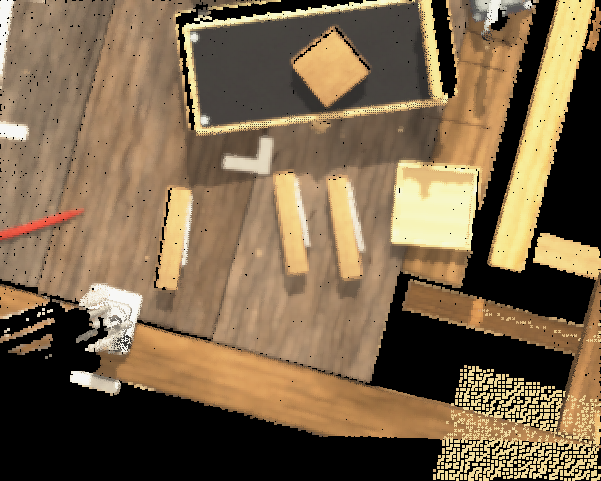

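Ortho map (1 mm/px, x up, y left) shows the same things, plus the bay's rear corner angle at (270,172), about world (0.51,0.18).

```bash
cat >> h.py <<'E'
def plan(*wps):
    s=env.read_state();M=R.from_quat(s['ee_rot']).as_matrix();p=np.array(s['eef_pos'])
    y0=np.degrees(np.arctan2(M[1,0],M[0,0]));print('at',p.round(4),'yaw',y0.round(2),'gap',round(s['finger_gap'],4))
    for w in wps:
        sh=M.T@(np.array(w[:3])-p)/.25; yaw=(w[3]-y0+180)%360-180
        print(w,'->',sh.round(3),'rz',round(-yaw/60,3))
E
python3 - <<'E'
from h import *
D=np.load('top0.npz');im,W,d=D['im'],D['W'],D['d']
hs=cv2.cvtColor(im,cv2.COLOR_BGR2HSV)
def comp(seed,vmin,smax):
    m=((hs[...,2]>vmin)&(hs[...,1]<smax)&(np.abs(W[...,2])<.01)).astype(np.uint8)
    n,l,st,ce=cv2.connectedComponentsWithStats(m); 
    y,x=np.ogrid[:400,:640]; dd=np.where(m>0,(x-seed[0])**2+(y-seed[1])**2,1e9); i=np.unravel_index(dd.argmin(),dd.shape)
    return l==l[i]
a=comp((181,218),150,60);b=comp((303,262),120,70)
pa,pb=W[a][:,:2]*1000,W[b][:,:2]*1000
print(len(pa),len(pb))
for p in(pa,pb,np.vstack([pa,pb])):
    r=cv2.minAreaRect(p.astype(np.float32)); print(r)
    print(cv2.boxPoints(r).round(0).tolist())
plan((.611,.119,.2,39.4),(.611,.119,.054,39.4))
E
```

```text
658 237
((619.3224487304688, 436.7668762207031), (48.67053985595703, 154.68833923339844), 81.93291473388672)
[[539.0, 424.0], [692.0, 402.0], [699.0, 450.0], [546.0, 472.0]]
((526.8435668945312, 202.00706481933594), (47.139644622802734, 37.52255630493164), 81.84759521484375)
[[505.0, 181.0], [542.0, 176.0], [549.0, 223.0], [512.0, 228.0]]
((602.1356811523438, 315.6435546875), (293.3366394042969, 154.68800354003906), 81.92475128173828)
[[505.0, 181.0], [658.0, 160.0], [699.0, 450.0], [546.0, 472.0]]
at [ 0.2342 -0.6058  0.2034] yaw 21.13 gap 0.0855
(0.611, 0.119, 0.2, 39.4) -> [ 2.451 -2.161  0.018] rz -0.304
(0.611, 0.119, 0.054, 39.4) -> [ 2.451 -2.16   0.602] rz -0.304
```

{"fn": "carry_out", "kwargs": {"plan": [[0.82,-0.72,0,0,0,-0.304,1],[0.82,-0.72,0,0,0,-0.304,1],[0.82,-0.72,0,0,0,-0.304,1],[0.82,-0.72,0,0,0,-0.304,1],[0.82,-0.72,0,0,0,-0.304,1],[0.82,-0.72,0,0,0,-0.304,1]]}}

```text
clock: 0.7
eef_pos: [0.3617, -0.3609, 0.2038]
ee_rot: [0.941, 0.338, 0.0, -0.001]
wrist_force: [-0.7, -0.3, 0.8]
finger_gap: 0.0852
grasp_force: 0.0
```

```bash
python3 -c "
from h import *
plan((.611,.119,.2,39.4),(.611,.119,.2,39.4))"
```

```text
at [ 0.3617 -0.3609  0.2038] yaw 39.53 gap 0.0852
(0.611, 0.119, 0.2, 39.4) -> [ 1.991 -0.846  0.018] rz 0.002
(0.611, 0.119, 0.2, 39.4) -> [ 1.991 -0.846  0.018] rz 0.002
```

{"fn": "carry_out", "kwargs": {"plan": [[1,-0.42,0,0,0,0,1],[1,-0.42,0,0,0,0,1],[1,-0.42,0,0,0,0,1],[1,-0.42,0,0,0,0,1],[1,-0.42,0,0,0,0,1],[1,-0.42,0,0,0,0,1],[1,-0.42,0,0,0,0,1]]}}

```text
clock: 1.4
eef_pos: [0.4878, -0.1223, 0.204]
ee_rot: [0.941, 0.339, -0.0, -0.0]
wrist_force: [-0.9, -0.1, -0.5]
finger_gap: 0.0852
grasp_force: 0.0
```

{"fn": "carry_out", "kwargs": {"plan": [[0.99,-0.42,0.1,0,0,0,1],[0.99,-0.42,0.1,0,0,0,1],[0.99,-0.42,0.1,0,0,0,1],[0.99,-0.42,0.1,0,0,0,1],[0.99,-0.42,0.1,0,0,0,1],[0.99,-0.42,0.1,0,0,0,1],[0.99,-0.42,0.1,0,0,0,1]]}}

```text
clock: 2.1
eef_pos: [0.6123, 0.1144, 0.1783]
ee_rot: [0.941, 0.338, -0.001, -0.0]
wrist_force: [-0.5, -0.8, -0.0]
finger_gap: 0.0854
grasp_force: 0.0
```

```bash
python3 -c "
from h import *
im,d,m,P=grab('wrist');W=cloud(d,m,P);cv2.imwrite('pics/w1.png',im)
for r in rects(W,d,(.5,.72,0,.3),.062,.078,60):print(r)
plan((.611,.119,.056,39.4))"
```

```text
(array([317., 185.]), np.int32(3062), array([610., 118.]), array([55., 55.]), 39.1, 69)
(array([427., 197.]), np.int32(61), array([671.,  25.]), array([ 5., 10.]), 90.0, 69)
at [0.6119 0.113  0.1786] yaw 39.42 gap 0.0855
(0.611, 0.119, 0.056, 39.4) -> [ 0.013 -0.021  0.49 ] rz 0.0
```

View pics/w1.png

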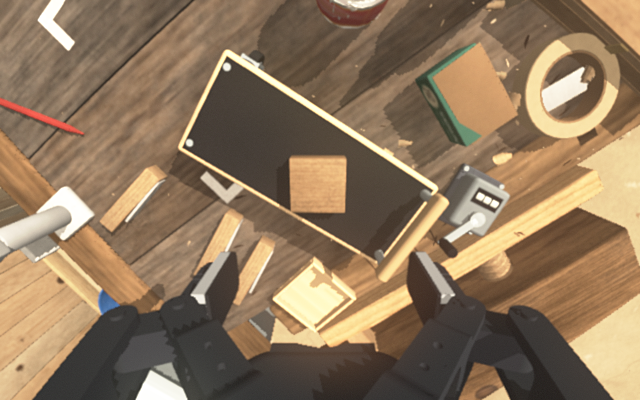

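Wrist view: scrap at (318,185) between the fingers, agreeing with the top camera to 1 mm. Grasping.

{"fn": "carry_out", "kwargs": {"plan": [[0.006,-0.02,0.3,0,0,0,1],[0.006,-0.02,0.4,0,0,0,1],[0.006,-0.02,0.49,0,0,0,1],[0.006,-0.02,0.5,0,0,0,1],[0.006,-0.02,0.5,0,0,0,0],[0.006,-0.02,0.5,0,0,0,0],[0.006,-0.02,0.5,0,0,0,0],[0.006,-0.02,0.5,0,0,0,0],[0.006,-0.02,0.5,0,0,0,0],[0.006,-0.02,0.5,0,0,0,0],[0.006,-0.02,0.5,0,0,0,0],[0.006,-0.02,0.3,0,0,0,0],[0.006,-0.02,0.1,0,0,0,0]], "force": 40}}

```text
clock: 3.45
eef_pos: [0.6083, 0.1182, 0.1534]
ee_rot: [0.942, 0.337, -0.002, -0.001]
wrist_force: [1.0, -0.5, -0.1]
finger_gap: 0.0004
grasp_force: 0.0
```

```bash
python3 -c "
from h import *
plan((.474,.016,.15,-5.1),(.474,.016,.01,-5.1))"
```

```text
at [0.6083 0.1182 0.1534] yaw 39.37 gap 0.0004
(0.474, 0.016, 0.15, -5.1) -> [-0.675 -0.025  0.016] rz 0.741
(0.474, 0.016, 0.01, -5.1) -> [-0.673 -0.023  0.576] rz 0.741
```

```bash
python3 -c "
from h import *
im,d,m,P=grab('top');W=cloud(d,m,P);cv2.imwrite('pics/t2.png',im)
for r in rects(W,d,(.5,.72,0,.3),.06,.08,60):print(r)
for r in rects(W,d,(.5,.72,-.05,.3),.045,.057,60):print(r)
im,d,m,P=grab('wrist');W=cloud(d,m,P);cv2.imwrite('pics/w2.png',im)
for r in rects(W,d,(.5,.72,0,.3),.06,.08,60):print(r)
"
```

```text
(array([414., 180.]), np.int32(70), array([674., -43.]), array([11., 45.]), 82.3, 46)
(array([369., 193.]), np.int32(183), array([652.,  54.]), array([37., 27.]), 88.9, 50)
(array([311., 194.]), np.int32(75), array([650., 165.]), array([12., 29.]), 88.8, 51)
(array([277., 218.]), np.int32(1318), array([603., 234.]), array([112.,  54.]), 6.4, 51)
(array([318., 194.]), np.int32(3290), array([610., 118.]), array([55., 55.]), 39.0, 69)
(array([431., 207.]), np.int32(84), array([669.,  26.]), array([14.,  6.]), 0.7, 69)
(array([389., 265.]), np.int32(136), array([608.,  16.]), array([57.,  8.]), 7.7, 76)
```

View pics/w2.png

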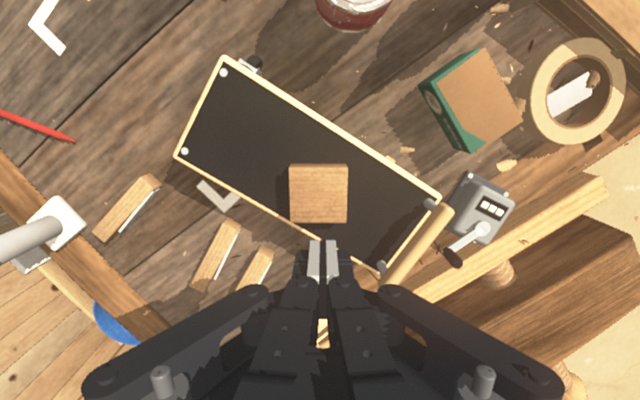

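The scrap at (318,194) did not move, so the fingers closed above or slid off it. Going 9 mm deeper.

{"fn": "carry_out", "kwargs": {"plan": [[0.01,0.0,0.0,0,0,0,1],[0.01,0.0,0.0,0,0,0,1],[0.01,0.0,0,0,0,0,1],[0.01,0.0,0,0,0,0,1],[0.01,0.0,0,0,0,0,1],[0.01,0,0,0,0,0,1],[0.01,0,0.15,0,0,0,1],[0.01,0,0.3,0,0,0,1],[0.01,0,0.4,0,0,0,1],[0.01,0,0.43,0,0,0,1],[0.01,0,0.435,0,0,0,1],[0.01,0,0.435,0,0,0,0.45],[0.01,0,0.435,0,0,0,0.45],[0.01,0,0.435,0,0,0,0.45],[0.01,0,0.435,0,0,0,0.45],[0.01,0,0.435,0,0,0,0.45],[0.01,0,0.435,0,0,0,0.45]], "force": 40}}

```text
clock: 5.25
eef_pos: [0.6121, 0.1198, 0.0459]
ee_rot: [0.942, 0.337, 0.0, 0.0]
wrist_force: [0.0, -0.1, -0.5]
finger_gap: 0.0386
grasp_force: 0.0
```

```bash
python3 -c "
from h import *
im,d,m,P=grab('wrist');W=cloud(d,m,P)
T=np.array(m['tool_from_camera']);print(T.round(3))
im2,d2,m2,P2=grab('scene');
cv2.imwrite('pics/w3.png',np.vstack([im[:,:640],im2[100:300,:]]))
for r in rects(W,d,(.5,.72,0,.3),.06,.08,60):print(r)
s=env.read_state();print(s['eef_pos'],s['finger_gap'],s['grasp_force'])
"
```

```text
[[ 0.     0.952  0.305  0.077]
 [ 1.    -0.    -0.     0.001]
 [-0.     0.305 -0.952 -0.169]
 [ 0.     0.     0.     1.   ]]
(array([322., 247.]), np.int32(7943), array([610., 118.]), array([55., 55.]), 39.1, 69)
(array([509., 280.]), np.int32(674), array([663.,  24.]), array([37.,  8.]), 9.1, 75)
(array([424., 365.]), np.int32(359), array([592.,  17.]), array([15., 10.]), 51.1, 69)
[0.61195959 0.11981805 0.04566935] 0.03862584338454078 0.0
```

View pics/w3.png

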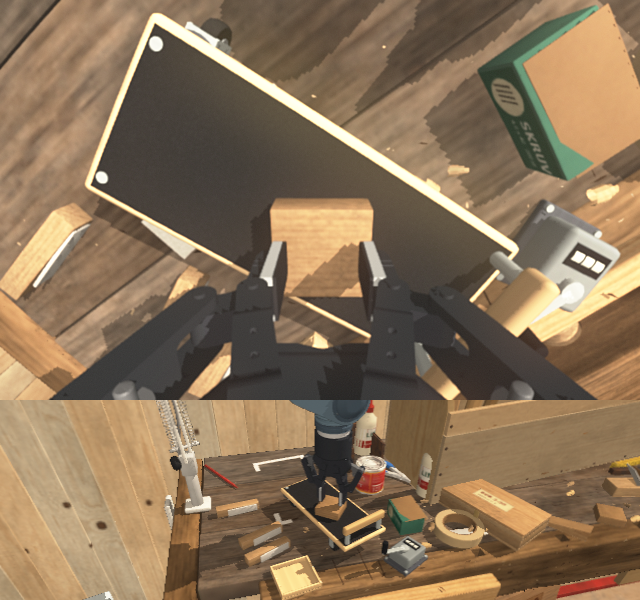

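```bash
python3 -c "
from h import *
im,d,m,P=grab('wrist');W=cloud(d,m,P)
for v in (235,240,245,250,260,270,285,300,310,320): print(v,[tuple((W[v,u]*1000).round().astype(int)) for u in (265,275,282,322,362,368,375)])
"
```

```text
235 [(np.int64(590), np.int64(147), np.int64(49)), (np.int64(604), np.int64(145), np.int64(69)), (np.int64(606), np.int64(142), np.int64(69)), (np.int64(620), np.int64(126), np.int64(69)), (np.int64(634), np.int64(109), np.int64(69)), (np.int64(636), np.int64(106), np.int64(69)), (np.int64(634), np.int64(95), np.int64(50))]
240 [(np.int64(588), np.int64(145), np.int64(49)), (np.int64(601), np.int64(143), np.int64(69)), (np.int64(604), np.int64(140), np.int64(69)), (np.int64(618), np.int64(124), np.int64(70)), (np.int64(631), np.int64(106), np.int64(68)), (np.int64(633), np.int64(104), np.int64(68)), (np.int64(631), np.int64(92), np.int64(49))]
245 [(np.int64(585), np.int64(143), np.int64(49)), (np.int64(606), np.int64(144), np.int64(83)), (np.int64(608), np.int64(141), np.int64(82)), (np.int64(615), np.int64(122), np.int64(69)), (np.int64(633), np.int64(111), np.int64(83)), (np.int64(635), np.int64(109), np.int64(83)), (np.int64(629), np.int64(90), np.int64(49))]
250 [(np.int64(599), np.int64(146), np.int64(79)), (np.int64(606), np.int64(143), np.int64(88)), (np.int64(608), np.int64(
[... 1474 characters left out ...]
, (np.int64(628), np.int64(105), np.int64(115))]
310 [(np.int64(613), np.int64(143), np.int64(137)), (np.int64(595), np.int64(131), np.int64(110)), (np.int64(517), np.int64(86), np.int64(0)), (np.int64(570), np.int64(84), np.int64(49)), (np.int64(587), np.int64(64), np.int64(50)), (np.int64(621), np.int64(101), np.int64(111)), (np.int64(635), np.int64(116), np.int64(138))]
320 [(np.int64(615), np.int64(143), np.int64(143)), (np.int64(590), np.int64(128), np.int64(110)), (np.int64(508), np.int64(80), np.int64(0)), (np.int64(531), np.int64(52), np.int64(0)), (np.int64(581), np.int64(58), np.int64(50)), (np.int64(616), np.int64(97), np.int64(110)), (np.int64(635), np.int64(117), np.int64(143))]
```

Wrist crop: the pads hang over the scrap at (275,260) and (368,260). Depth puts the tips at z≈0.081 with TCP at 0.046, so the real tips are about 35 mm behind the TCP. I'll open, go 24 mm deeper and grip.

{"fn": "carry_out", "kwargs": {"plan": [[-0.005,0.006,0,0,0,0,1],[-0.005,0.006,0,0,0,0,1],[-0.005,0.006,0,0,0,0,1],[-0.005,0.006,0,0,0,0,1],[-0.005,0.006,0.04,0,0,0,1],[-0.005,0.006,0.08,0,0,0,1],[-0.005,0.006,0.095,0,0,0,1],[-0.005,0.006,0.095,0,0,0,1],[-0.005,0.006,0.095,0,0,0,0.45],[-0.005,0.006,0.095,0,0,0,0.45],[-0.005,0.006,0.095,0,0,0,0.45],[-0.005,0.006,0.095,0,0,0,0.45],[-0.005,0.006,0.095,0,0,0,0.45],[-0.005,0.006,0.095,0,0,0,0.45]], "force": 40}}

```text
clock: 6.8
eef_pos: [0.6125, 0.1179, 0.0225]
ee_rot: [0.942, 0.337, 0.001, 0.0]
wrist_force: [0.4, -0.3, 3.5]
finger_gap: 0.0544
grasp_force: 42.5
```

```bash
python3 -c "
from h import *
im,d,m,P=grab('wrist');W=cloud(d,m,P)
M=P[:3,:3]@np.array(m['tool_from_camera'])[:3,:3].T
s=env.read_state();print(s['eef_pos'],s['finger_gap'],s['grasp_force'],s['wrist_force'])
L=(W-np.array(s['eef_pos']))@M*1000
# near points in tool frame: fingers
k=(d>0)&(np.abs(L[...,0]-10.5)<2.5)&(np.abs(L[...,1])<60)&(L[...,2]<-5)&(np.abs(L[...,1])>20)
for sg in(-1,1):
  q=L[k&(np.sign(L[...,1])==sg)];o=np.argsort(-q[:,2]);print(q[o[:300:25]].round())
"
```

```text
[0.61252091 0.11787242 0.02252417] 0.054120064397437266 42.58674144744873 [ 0.54806681 -0.29511155  4.09611983]
[[  8. -49. -25.]
 [  9. -31. -26.]
 [ 13. -54. -26.]
 [ 10. -36. -26.]
 [ 12. -34. -26.]
 [  9. -44. -26.]
 [ 10. -38. -26.]
 [  8. -44. -26.]
 [ 11. -45. -27.]
 [ 13. -45. -27.]
 [ 10. -33. -27.]
 [ 10. -47. -27.]]
[[ 13.  37. -25.]
 [ 10.  44. -26.]
 [ 13.  33. -26.]
 [ 10.  51. -26.]
 [ 13.  42. -26.]
 [ 11.  35. -26.]
 [ 12.  60. -26.]
 [  8.  55. -26.]
 [  9.  47. -27.]
 [  9.  60. -27.]
 [ 12.  39. -27.]
 [ 10.  50. -27.]]
```

{"fn": "carry_out", "kwargs": {"plan": [[0,0,0,0,0,0,0.8],[0,0,0,0,0,0,0.8],[0,0,-0.03,0,0,0,0.8],[0,0,-0.03,0,0,0,0.8],[0,0,-0.03,0,0,0,0.45],[0,0,-0.03,0,0,0,0.45],[0,0,-0.03,0,0,0,0.45],[0,0,-0.03,0,0,0,0.45],[0,0,-0.1,0,0,0,0.45],[0,0,-0.3,0,0,0,0.45],[0,0,-0.5,0,0,0,0.45],[0,0,-0.5,0,0,0,0.45]], "force": 50}}

```text
clock: 8.05
eef_pos: [0.6173, 0.1181, 0.1568]
ee_rot: [0.941, 0.337, 0.008, 0.003]
wrist_force: [0.3, 0.7, 0.4]
finger_gap: 0.0536
grasp_force: 52.8
```

```bash
python3 -c "
from h import *
im,d,m,P=grab('wrist');W=cloud(d,m,P)
M=P[:3,:3]@np.array(m['tool_from_camera'])[:3,:3].T
s=env.read_state();print(s['eef_pos'],s['finger_gap'],s['grasp_force'],s['wrist_force'])
L=(W-np.array(s['eef_pos']))@M*1000
k=(d>0)&(np.abs(L[...,0]-10.5)<1.5)&(np.abs(L[...,1])<45)&(L[...,2]<0)
for sg in(-1,1):
  q=L[k&(np.sign(L[...,1])==sg)&(np.abs(L[...,1])>28)];o=np.argsort(-q[:,2]);print(q[o[:60:6]].round())
# scrap top
q=W[(np.abs(L[...,0])<20)&(np.abs(L[...,1])<20)&(L[...,2]<0)&(d<.3)];print('top',np.percentile(q[:,2],[10,50]))
plan((.474,.016,.14,-5.1),(.474,.016,.01,-5.1))"
```

```text
[0.61506252 0.11796235 0.15269265] 0.054015156698779127 35.05194067955017 [-0.29056228  0.01731624 -0.31595486]
[[ 12. -29. -38.]
 [ 12. -31. -44.]
 [ 12. -29. -50.]
 [ 12. -29. -52.]
 [ 12. -29. -55.]
 [ 12. -28. -57.]
 [ 12. -29. -60.]
 [ 12. -28. -64.]
 [ 12. -30. -66.]
 [ 12. -28. -68.]]
[[ 12.  33. -39.]
 [ 12.  36. -41.]
 [ 11.  33. -42.]
 [ 12.  34. -43.]
 [ 10.  28. -44.]
 [ 11.  29. -46.]
 [ 10.  29. -47.]
 [ 10.  29. -48.]
 [ 12.  33. -49.]
 [ 11.  33. -51.]]
top [0.19510254 0.26018661]
at [0.6151 0.118  0.1527] yaw 39.38 gap 0.054
(0.474, 0.016, 0.14, -5.1) -> [-0.695 -0.043  0.045] rz 0.741
(0.474, 0.016, 0.01, -5.1) -> [-0.699 -0.046  0.565] rz 0.741
```

{"fn": "carry_out", "kwargs": {"plan": [[-0.695,-0.043,0.04,0,0,0.741,0.45],[-0.695,-0.043,0.04,0,0,0.741,0.45],[-0.695,-0.043,0.04,0,0,0.741,0.45],[-0.695,-0.043,0.04,0,0,0.741,0.45],[-0.695,-0.043,0.04,0,0,0.741,0.45],[-0.695,-0.043,0.04,0,0,0.741,0.45],[-0.695,-0.043,0.2,0,0,0.741,0.45],[-0.695,-0.043,0.35,0,0,0.741,0.45],[-0.695,-0.043,0.45,0,0,0.741,0.45],[-0.695,-0.043,0.45,0,0,0.741,0.45]]}}

```text
clock: 9.1
eef_pos: [0.467, 0.0171, 0.0303]
ee_rot: [0.999, -0.043, -0.005, -0.001]
wrist_force: [-0.1, -0.5, 0.2]
finger_gap: 0.0529
grasp_force: 57.8
```

```bash
cat >> h.py <<'E'
def tips(im,d,m,P):
    M=P[:3,:3]@np.array(m['tool_from_camera'])[:3,:3].T
    s=env.read_state();W=cloud(d,m,P);L=(W-np.array(s['eef_pos']))@M*1000
    return s,W,L
E
python3 -c "
from h import *
im,d,m,P=grab('wrist');s,W,L=tips(im,d,m,P);cv2.imwrite('pics/w4.png',im)
print(s['eef_pos'],s['finger_gap'],s['grasp_force'],s['wrist_force'])
for r in rects(W,d,(.38,.56,-.08,.1),.01,.02,60):print(r)
for r in rects(W,d,(.38,.56,-.08,.1),.05,.085,60):print(r)
plan((.474,.016,-.012,-5.1))"
```

```text
[0.46914161 0.0166121  0.03263715] 0.05326454913664782 57.80080854892731 [-0.34506173  1.00765964 -0.48615727]
(array([330., 176.]), np.int32(1733), array([483.,  13.]), array([81., 59.]), 84.5, 15)
(array([210., 242.]), np.int32(1248), array([463.,  96.]), array([69., 12.]), 7.8, 18)
(array([323., 259.]), np.int32(13081), array([467.,  16.]), array([80., 56.]), 84.9, 69)
at [0.4691 0.0166 0.0326] yaw -4.97 gap 0.0533
(0.474, 0.016, -0.012, -5.1) -> [0.02  0.001 0.178] rz 0.002
```

View pics/w4.png

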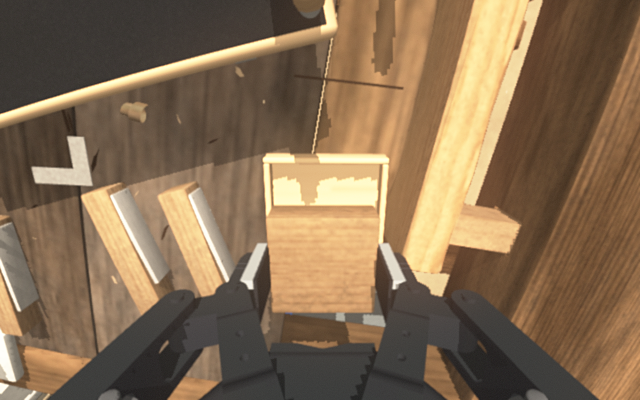

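Scrap is held (270–378, 207–312), and the tray lies below it at (325,180), aligned. Lowering and releasing.

{"fn": "carry_out", "kwargs": {"plan": [[0.024,0.0,0.0,0,0,0,0.45],[0.024,0.0,0.06,0,0,0,0.45],[0.024,0,0.12,0,0,0,0.45],[0.024,0,0.15,0,0,0,0.45],[0.024,0,0.17,0,0,0,0.45],[0.024,0,0.17,0,0,0,0.45],[0.024,0,0.17,0,0,0,1],[0.024,0,0.17,0,0,0,1],[0.024,0,0.17,0,0,0,1],[0.024,0,0.05,0,0,0,1],[0.024,0,-0.15,0,0,0,1],[0.024,0,-0.35,0,0,0,1],[0.024,0,-0.5,0,0,0,1],[0.024,0,-0.5,0,0,0,1]]}}

```text
clock: 10.55
eef_pos: [0.481, 0.0147, 0.1664]
ee_rot: [0.999, -0.044, 0.007, 0.001]
wrist_force: [0.7, -0.4, 0.6]
finger_gap: 0.085
grasp_force: 0.0
```

```bash
python3 -c "
from h import *
im,d,m,P=grab('wrist');s,W,L=tips(im,d,m,P)
for a in((.02,.03),(.012,.0195)):
  for r in rects(W,d,(.38,.56,-.03,.3),*a,150):print(a,r)
im,d,m,P=grab('top');W=cloud(d,m,P)
for r in rects(W,d,(.38,.56,-.03,.34),.012,.028,100):print(r)
plan((.453,.104,.06,7.3))"
```

```text
(0.02, 0.03) (array([322., 184.]), np.int32(2438), array([477.,  14.]), array([55., 55.]), 84.9, 23)
(0.02, 0.03) (array([198., 208.]), np.int32(707), array([456., 156.]), array([98., 21.]), 9.2, 20)
(0.02, 0.03) (array([244., 208.]), np.int32(772), array([452., 104.]), array([97., 19.]), 8.9, 21)
(0.02, 0.03) (array([110., 236.]), np.int32(456), array([435., 274.]), array([20., 89.]), 81.0, 20)
(0.012, 0.0195) (array([323., 184.]), np.int32(1016), array([472.,  13.]), array([80., 80.]), 84.8, 15)
(0.012, 0.0195) (array([208., 208.]), np.int32(497), array([457., 152.]), array([98., 25.]), 4.0, 18)
(0.012, 0.0195) (array([253., 205.]), np.int32(387), array([454.,  97.]), array([99., 19.]), 16.9, 18)
(0.012, 0.0195) (array([118., 227.]), np.int32(552), array([440., 264.]), array([101.,  20.]), 1.4, 17)
(array([318., 292.]), np.int32(547), array([457., 156.]), array([99., 25.]), 8.6, 21)
(array([345., 293.]), np.int32(531), array([452., 104.]), array([98., 24.]), 7.3, 21)
(array([260., 301.]), np.int32(580), array([440., 273.]), array([25., 99.]), 81.7, 21)
at [0.4773 0.0153 0.1604] yaw -5.08 gap 0.0854
(0.453, 0.104, 0.06, 7.3) -> [-0.129 -0.345  0.401] rz -0.206
```

{"fn": "carry_out", "kwargs": {"plan": [[-0.129,-0.345,0.1,0,0,-0.215,0.42],[-0.129,-0.345,0.2,0,0,-0.215,0.42],[-0.129,-0.345,0.3,0,0,-0.215,0.42],[-0.129,-0.345,0.4,0,0,-0.215,0.42],[-0.129,-0.345,0.4,0,0,-0.215,0.42],[-0.129,-0.345,0.4,0,0,-0.215,0.42]]}}

```text
clock: 11.25
eef_pos: [0.4512, 0.1041, 0.0584]
ee_rot: [0.998, 0.068, -0.002, -0.0]
wrist_force: [-0.2, -0.8, 0.9]
finger_gap: 0.0357
grasp_force: 0.0
```

```bash
python3 -c "
from h import *
im,d,m,P=grab('wrist');s,W,L=tips(im,d,m,P);cv2.imwrite('pics/w5.png',im)
for r in rects(W,d,(.38,.56,.05,.3),.0195,.03,150):print(r)
k=(d>0)&(np.abs(L[...,0]-10.5)<1.5)&(np.abs(L[...,1])<45)&(np.abs(L[...,1])>17)&(L[...,2]<-5)
for sg in(-1,1):
  q=L[k&(np.sign(L[...,1])==sg)];o=np.argsort(-q[:,2]);print(q[o[:30:6]].round().tolist())
plan((.4525,.104,-.027,8.0))"
```

```text
(array([ 99., 192.]), np.int32(2415), array([440., 273.]), array([ 21., 100.]), 81.7, 20)
(array([250., 191.]), np.int32(2786), array([456., 156.]), array([99., 22.]), 7.6, 20)
(array([321., 206.]), np.int32(2808), array([452., 103.]), array([99., 22.]), 8.5, 20)
[[9.0, -17.0, -28.0], [10.0, -23.0, -29.0], [10.0, -18.0, -30.0], [10.0, -17.0, -31.0], [10.0, -19.0, -31.0]]
[[9.0, 20.0, -28.0], [10.0, 23.0, -29.0], [10.0, 22.0, -30.0], [10.0, 24.0, -31.0], [10.0, 19.0, -31.0]]
at [0.4525 0.104  0.0596] yaw 7.79 gap 0.0356
(0.4525, 0.104, -0.027, 8.0) -> [0.    0.    0.346] rz -0.004
```

View pics/w5.png

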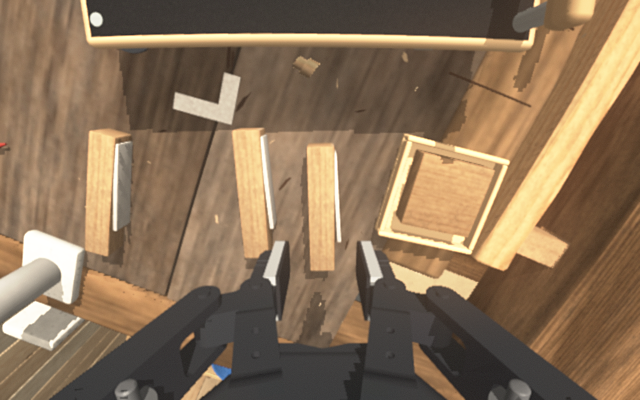

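Dog at (321,206) sits centred between the pads and aligned. Grasping it.

{"fn": "carry_out", "kwargs": {"plan": [[0,0.004,0.15,0,0,0,0.42],[0,0.004,0.25,0,0,0,0.42],[0,0.004,0.3,0,0,0,0.42],[0,0.004,0.32,0,0,0,0.42],[0,0.004,0.335,0,0,0,0.42],[0,0.004,0.335,0,0,0,0.42],[0,0.004,0.335,0,0,0,0.15],[0,0.004,0.335,0,0,0,0.15],[0,0.004,0.335,0,0,0,0.15],[0,0.004,0.335,0,0,0,0.15]], "force": 40}}

```text
clock: 12.3
eef_pos: [0.4538, 0.1033, -0.0231]
ee_rot: [0.998, 0.068, 0.001, 0.0]
wrist_force: [-0.7, 1.5, 5.8]
finger_gap: 0.0229
grasp_force: 39.6
```

```bash
python3 -c "
from h import *
im,d,m,P=grab('wrist');s,W,L=tips(im,d,m,P)
print(s['grasp_force'],s['wrist_force'])
k=(d>0)&(np.abs(L[...,0]-10.5)<1.5)&(np.abs(L[...,1])<28)&(np.abs(L[...,1])>11)
for sg in(-1,1):
  q=L[k&(np.sign(L[...,1])==sg)];o=np.argsort(-q[:,2]);print(q[o[:40:6]].round().tolist())
plan((.4525,.104,.12,7.5),(.6023,.2323,.12,7.5),(.6023,.2323,.027,7.5))"
```

```text
39.64445836376399 [-0.12055117  0.62147728  6.45696367]
[[10.0, -25.0, -21.0], [11.0, -25.0, -21.0], [11.0, -22.0, -21.0], [10.0, -14.0, -22.0], [11.0, -25.0, -22.0], [9.0, -23.0, -22.0], [9.0, -22.0, -22.0]]
[[9.0, 14.0, -21.0], [10.0, 27.0, -21.0], [10.0, 18.0, -22.0], [9.0, 15.0, -22.0], [10.0, 25.0, -22.0], [10.0, 21.0, -22.0], [10.0, 26.0, -22.0]]
at [ 0.4537  0.1033 -0.0231] yaw 7.82 gap 0.023
(0.4525, 0.104, 0.12, 7.5) -> [-0.003 -0.003 -0.573] rz 0.005
(0.6023, 0.2323, 0.12, 7.5) -> [ 0.66  -0.43  -0.571] rz 0.005
(0.6023, 0.2323, 0.027, 7.5) -> [ 0.659 -0.43  -0.199] rz 0.005
```

{"fn": "carry_out", "kwargs": {"plan": [[0,0,-0.2,0,0,0,0.15],[0,0,-0.4,0,0,0,0.15],[0.1,-0.06,-0.57,0,0,0,0.15],[0.28,-0.18,-0.57,0,0,0,0.15],[0.46,-0.3,-0.57,0,0,0,0.15],[0.6,-0.39,-0.57,0,0,0.005,0.15],[0.66,-0.43,-0.57,0,0,0.005,0.15],[0.66,-0.43,-0.57,0,0,0.005,0.15],[0.66,-0.43,-0.45,0,0,0.005,0.15],[0.66,-0.43,-0.35,0,0,0.005,0.15],[0.66,-0.43,-0.26,0,0,0.005,0.15],[0.66,-0.43,-0.22,0,0,0.005,0.15],[0.66,-0.43,-0.205,0,0,0.005,0.15],[0.66,-0.43,-0.2,0,0,0.005,0.15],[0.66,-0.43,-0.2,0,0,0.005,0.15]]}}

```text
clock: 13.85
eef_pos: [0.602, 0.2321, 0.0268]
ee_rot: [0.998, 0.065, 0.001, -0.0]
wrist_force: [0.2, 0.1, -0.5]
finger_gap: 0.0228
grasp_force: 39.1
```

```bash
python3 -c "
from h import *
im,d,m,P=grab('wrist');s,W,L=tips(im,d,m,P);cv2.imwrite('pics/w6.png',im)
print(s['eef_pos'],s['finger_gap'],s['grasp_force'],s['wrist_force'])
for r in rects(W,d,(.5,.72,0,.34),.066,.077,150):print(r)
"
```

```text
[0.6019737  0.23217411 0.02674275] 0.02243760320603621 39.12414602469653 [-1.03352356 -0.42629045  0.58095265]
(array([321., 258.]), np.int32(8362), array([603., 233.]), array([48., 94.]), 79.4, 70)
```

{"fn": "carry_out", "kwargs": {"plan": [[0,0,0.002,0,0,0,0.42],[0,0,0.002,0,0,0,0.42],[0,0,0.002,0,0,0,0.42],[0,0,-0.1,0,0,0,0.42],[0,0,-0.25,0,0,0,0.42],[0,0,-0.35,0,0,0,0.42],[0,0,-0.35,0,0,0,0.42]]}}

```text
clock: 14.6
eef_pos: [0.6046, 0.2329, 0.1185]
ee_rot: [0.998, 0.066, 0.005, -0.001]
wrist_force: [0.2, 0.0, 1.0]
finger_gap: 0.0359
grasp_force: 0.0
```

```bash
python3 -c "
from h import *
im,d,m,P=grab('wrist');s,W,L=tips(im,d,m,P);cv2.imwrite('pics/w6.png',im)
for r in rects(W,d,(.5,.72,0,.34),.062,.077,150):print(r)
im,d,m,P=grab('top');W=cloud(d,m,P)
for r in rects(W,d,(.38,.56,-.03,.34),.012,.028,100):print(r)
for r in rects(W,d,(.5,.72,-.02,.34),.075,.12,100):print(r)
plan((.4565,.156,.06,8.1),(.4565,.156,-.021,8.1))"
```

```text
(array([322., 209.]), np.int32(3295), array([600., 231.]), array([100.,  24.]), 8.2, 70)
(array([594., 162.]), np.int32(204), array([670.,  25.]), array([ 6., 16.]), 86.4, 69)
(array([567., 255.]), np.int32(164), array([593.,  15.]), array([20.,  9.]), 3.7, 69)
(array([389., 281.]), np.int32(311), array([474.,  16.]), array([81., 79.]), 84.4, 16)
(array([388., 279.]), np.int32(763), array([477.,  17.]), array([56., 55.]), 85.3, 24)
(array([318., 292.]), np.int32(542), array([457., 156.]), array([99., 25.]), 8.9, 21)
(array([387., 199.]), np.int32(385), array([630.,  19.]), array([103.,  13.]), 6.6, 94)
at [0.6015 0.2322 0.1136] yaw 7.51 gap 0.0358
(0.4565, 0.156, 0.06, 8.1) -> [-0.615  0.226  0.214] rz -0.01
(0.4565, 0.156, -0.021, 8.1) -> [-0.615  0.226  0.538] rz -0.01
```

{"fn": "carry_out", "kwargs": {"plan": [[-0.2,0.07,0,0,0,0,0.42],[-0.38,0.14,0,0,0,-0.01,0.42],[-0.55,0.2,0.05,0,0,-0.01,0.42],[-0.615,0.226,0.15,0,0,-0.01,0.42],[-0.615,0.226,0.25,0,0,-0.01,0.42],[-0.615,0.226,0.35,0,0,-0.01,0.42],[-0.615,0.226,0.45,0,0,-0.01,0.42],[-0.615,0.226,0.51,0,0,-0.01,0.42],[-0.615,0.226,0.535,0,0,-0.01,0.42],[-0.615,0.226,0.535,0,0,-0.01,0.42],[-0.615,0.226,0.535,0,0,-0.01,0.15],[-0.615,0.226,0.535,0,0,-0.01,0.15],[-0.615,0.226,0.535,0,0,-0.01,0.15],[-0.615,0.226,0.535,0,0,-0.01,0.15],[-0.615,0.226,0.535,0,0,-0.01,0.15],[-0.615,0.226,0.4,0,0,-0.01,0.15],[-0.615,0.226,0.2,0,0,-0.01,0.15],[-0.615,0.226,0,0,0,-0.01,0.15],[-0.615,0.226,0,0,0,-0.01,0.15]]}}

```text
clock: 16.6
eef_pos: [0.4619, 0.1567, 0.121]
ee_rot: [0.997, 0.071, 0.008, -0.0]
wrist_force: [0.7, -0.5, -0.3]
finger_gap: 0.0227
grasp_force: 39.7
```

```bash
python3 -c "
from h import *
plan((.6092,.1798,.12,7.5),(.6092,.1798,.03,7.5))"
```

```text
at [0.4619 0.1567 0.121 ] yaw 8.12 gap 0.0227
(0.6092, 0.1798, 0.12, 7.5) -> [ 0.596 -0.008  0.013] rz 0.01
(0.6092, 0.1798, 0.03, 7.5) -> [ 0.591 -0.009  0.373] rz 0.01
```

{"fn": "carry_out", "kwargs": {"plan": [[0.15,0,0,0,0,0,0.15],[0.33,0,0,0,0,0.01,0.15],[0.5,-0.008,0,0,0,0.01,0.15],[0.615,-0.008,0,0,0,0.01,0.15],[0.615,-0.008,0,0,0,0.01,0.15],[0.615,-0.008,0.1,0,0,0.01,0.15],[0.615,-0.008,0.2,0,0,0.01,0.15],[0.615,-0.008,0.29,0,0,0.01,0.15],[0.615,-0.008,0.32,0,0,0.01,0.15],[0.615,-0.008,0.335,0,0,0.01,0.15],[0.615,-0.008,0.335,0,0,0.01,0.15]]}}

```text
clock: 17.7
eef_pos: [0.6082, 0.1798, 0.0299]
ee_rot: [0.998, 0.066, 0.0, -0.0]
wrist_force: [-0.0, 0.3, 0.1]
finger_gap: 0.0227
grasp_force: 39.7
```

```bash
python3 -c "
from h import *
im,d,m,P=grab('wrist');s,W,L=tips(im,d,m,P)
print(s['eef_pos'],s['finger_gap'],s['grasp_force'],s['wrist_force'])
for r in rects(W,d,(.5,.72,.04,.34),.064,.08,150):print(r)
"
```

```text
[0.60829283 0.17974851 0.03005311] 0.022929100527621735 39.66047385474667 [-0.02860993  0.16904472 -0.04328498]
(array([213., 227.]), np.int32(5949), array([618., 233.]), array([70., 25.]), 8.9, 70)
(array([321., 254.]), np.int32(8688), array([608., 181.]), array([48., 99.]), 79.9, 70)
```

Good. Release and retreat, then look at the last dog.

{"fn": "carry_out", "kwargs": {"plan": [[0,0,0.004,0,0,0,0.15],[0,0,0.006,0,0,0,0.42],[0,0,0.006,0,0,0,0.42],[0,0,0.006,0,0,0,0.42],[0,0,-0.1,0,0,0,0.42],[0,0,-0.25,0,0,0,0.42],[0,0,-0.35,0,0,0,0.42],[0,0,-0.35,0,0,0,0.42],[0,0,-0.35,0,0,0,0.42]]}}

```text
clock: 18.65
eef_pos: [0.6083, 0.1797, 0.117]
ee_rot: [0.998, 0.065, 0.0, -0.0]
wrist_force: [-0.4, -0.7, 0.3]
finger_gap: 0.0358
grasp_force: 0.0
```

```bash
python3 -c "
from h import *
im,d,m,P=grab('wrist');s,W,L=tips(im,d,m,P)
for r in rects(W,d,(.5,.72,.04,.34),.062,.077,150):print('deck',r)
for r in rects(W,d,(.36,.56,.1,.4),.0185,.026,150):print('w',r)
im,d,m,P=grab('top');W=cloud(d,m,P)
for r in rects(W,d,(.36,.56,.06,.4),.012,.028,100):print(r)
plan((.4405,.273,.1185,-8.4),(.4405,.273,-.021,-8.4))"
```

```text
deck (array([254., 198.]), np.int32(3467), array([603., 231.]), array([99., 26.]), 7.2, 70)
deck (array([321., 203.]), np.int32(3376), array([608., 178.]), array([100.,  25.]), 7.6, 70)
(array([231., 334.]), np.int32(184), array([377., 334.]), array([48., 25.]), 72.6, 13)
at [0.607  0.1796 0.115 ] yaw 7.51 gap 0.036
(0.4405, 0.273, 0.1185, -8.4) -> [-0.611 -0.458 -0.012] rz 0.265
(0.4405, 0.273, -0.021, -8.4) -> [-0.61  -0.458  0.546] rz 0.265
```

{"fn": "carry_out", "kwargs": {"plan": [[-0.15,-0.1,0,0,0,0.1,0.42],[-0.3,-0.22,0,0,0,0.2,0.42],[-0.45,-0.35,0,0,0,0.265,0.42],[-0.61,-0.458,0,0,0,0.265,0.42],[-0.61,-0.458,0.1,0,0,0.265,0.42],[-0.61,-0.458,0.2,0,0,0.265,0.42],[-0.61,-0.458,0.2,0,0,0.265,0.42],[-0.61,-0.458,0.2,0,0,0.265,0.42]]}}

```text
clock: 19.55
eef_pos: [0.4412, 0.2729, 0.0659]
ee_rot: [0.997, -0.073, -0.001, 0.001]
wrist_force: [0.1, -0.4, 1.2]
finger_gap: 0.0358
grasp_force: 0.0
```

```bash
python3 -c "
from h import *
im,d,m,P=grab('wrist');s,W,L=tips(im,d,m,P)
for r in rects(W,d,(.36,.56,.1,.4),.018,.026,150):print('w',r)
plan((.4405,.273,.0635,-8.4),(.4405,.273,-.021,-8.4))"
```

```text
w (array([321., 205.]), np.int32(3318), array([440., 272.]), array([25., 99.]), 82.0, 20)
at [0.4423 0.2732 0.067 ] yaw -8.41 gap 0.0357
(0.4405, 0.273, 0.0635, -8.4) -> [-0.007  0.002  0.014] rz -0.0
(0.4405, 0.273, -0.021, -8.4) -> [-0.007  0.002  0.352] rz -0.0
```

{"fn": "carry_out", "kwargs": {"plan": [[-0.004,0.003,0.1,0,0,0,0.42],[-0.004,0.003,0.2,0,0,0,0.42],[-0.004,0.003,0.3,0,0,0,0.42],[-0.004,0.003,0.34,0,0,0,0.42],[-0.004,0.003,0.35,0,0,0,0.42],[-0.004,0.003,0.35,0,0,0,0.42],[-0.004,0.003,0.35,0,0,0,0.15],[-0.004,0.003,0.35,0,0,0,0.15],[-0.004,0.003,0.35,0,0,0,0.15],[-0.004,0.003,0.35,0,0,0,0.15],[-0.004,0.003,0.35,0,0,0,0.15],[-0.004,0.003,0.2,0,0,0,0.15],[-0.004,0.003,0,0,0,0,0.15],[-0.004,0.003,-0.2,0,0,0,0.15],[-0.004,0.003,-0.2,0,0,0,0.15],[-0.004,0.003,-0.2,0,0,0,0.15]]}}

```text
clock: 21.2
eef_pos: [0.4417, 0.2729, 0.1183]
ee_rot: [0.997, -0.073, 0.001, -0.001]
wrist_force: [-0.6, -0.2, -1.0]
finger_gap: 0.0222
grasp_force: 39.3
```

```bash
python3 -c "
from h import *
plan((.616,.126,.117,7.5),(.616,.126,.030,7.5))"
```

```text
at [0.4417 0.2729 0.1183] yaw -8.38 gap 0.0222
(0.616, 0.126, 0.117, 7.5) -> [0.776 0.48  0.007] rz -0.265
(0.616, 0.126, 0.03, 7.5) -> [0.775 0.48  0.355] rz -0.265
```

{"fn": "carry_out", "kwargs": {"plan": [[0.15,0.1,0,0,0,-0.1,0.15],[0.32,0.2,0,0,0,-0.2,0.15],[0.5,0.3,0,0,0,-0.265,0.15],[0.65,0.4,0,0,0,-0.265,0.15],[0.776,0.48,0,0,0,-0.265,0.15],[0.776,0.48,0,0,0,-0.265,0.15],[0.776,0.48,0.1,0,0,-0.265,0.15],[0.776,0.48,0.2,0,0,-0.265,0.15],[0.776,0.48,0.29,0,0,-0.265,0.15],[0.776,0.48,0.33,0,0,-0.265,0.15],[0.776,0.48,0.35,0,0,-0.265,0.15],[0.776,0.48,0.36,0,0,-0.265,0.15],[0.776,0.48,0.36,0,0,-0.265,0.15]]}}

```text
clock: 22.5
eef_pos: [0.6163, 0.1266, 0.0303]
ee_rot: [0.998, 0.065, 0.001, -0.0]
wrist_force: [-6.1, -0.0, 17.9]
finger_gap: 0.0226
grasp_force: 40.0
```

```bash
python3 -c "
from h import *
im,d,m,P=grab('wrist');s,W,L=tips(im,d,m,P)
print(s['eef_pos'],s['finger_gap'],s['grasp_force'],s['wrist_force'])
for r in rects(W,d,(.5,.72,.04,.34),.064,.08,150):print(r)
"
```

```text
[0.61631836 0.12659523 0.0302589 ] 0.022247044322376182 39.96457636356354 [-6.69225203  0.20156855 18.12447994]
(array([112., 235.]), np.int32(8610), array([612., 231.]), array([101.,  26.]), 5.1, 70)
(array([213., 222.]), np.int32(6385), array([628., 180.]), array([74., 25.]), 5.7, 70)
(array([322., 257.]), np.int32(8408), array([615., 127.]), array([48., 97.]), 80.1, 70)
```

{"fn": "carry_out", "kwargs": {"plan": [[0,0,-0.006,0,0,0,0.15],[0,0,-0.006,0,0,0,0.42],[0,0,-0.006,0,0,0,0.42],[0,0,-0.006,0,0,0,0.42],[0,0,-0.1,0,0,0,0.42],[0,0,-0.25,0,0,0,0.42],[0,0,-0.45,0,0,0,0.42],[0,0.1,-0.6,0,0,0,0.42],[0,0.43,-0.6,0,0,0,0.42],[0,0.43,-0.6,0,0,0,0.42],[0,0.43,-0.6,0,0,0,0.42]]}}

```text
clock: 23.65
eef_pos: [0.6296, 0.0155, 0.1767]
ee_rot: [0.998, 0.063, -0.0, 0.0]
wrist_force: [-1.1, 0.1, -0.7]
finger_gap: 0.0358
grasp_force: 0.0
```

```bash
python3 -c "
from h import *
im,d,m,P=grab('wrist');s,W,L=tips(im,d,m,P);cv2.imwrite('pics/w7.png',im)
for a in((.062,.077),(.08,.11),(.045,.057)):
  for r in rects(W,d,(.5,.72,-.08,.34),*a,200):print(a,r)
for r in rects(W,d,(.3,.56,.07,.5),.01,.03,300):print('bench',r)
plan((.630,.019,.08,7.0))"
```

```text
(0.062, 0.077) (array([104., 175.]), np.int32(2531), array([612., 231.]), array([101.,  26.]), 4.9, 69)
(0.062, 0.077) (array([155., 178.]), np.int32(2477), array([615., 178.]), array([100.,  26.]), 4.6, 70)
(0.062, 0.077) (array([209., 186.]), np.int32(2438), array([614., 124.]), array([100.,  25.]), 6.9, 70)
(0.08, 0.11) (array([320., 192.]), np.int32(1429), array([628.,  17.]), array([102.,  12.]), 2.9, 94)
(0.045, 0.057) (array([228., 169.]), np.int32(15836), array([621., 133.]), array([114., 255.]), 2.8, 49)
bench (array([ 83., 325.]), np.int32(806), array([361., 336.]), array([50., 60.]), 74.1, 12)
at [0.6292 0.0174 0.1763] yaw 7.33 gap 0.0358
(0.63, 0.019, 0.08, 7.0) -> [ 0.005 -0.006  0.385] rz 0.006
```

View pics/w7.png

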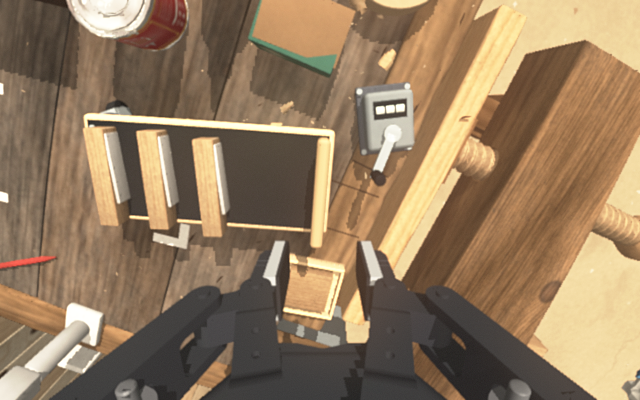

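Deck from the wrist: all three dogs lie across it at (108,175), (158,178) and (210,186). The caddy yawed to about 92.9° during the last press, handle at (320,192). Now the handle.

{"fn": "carry_out", "kwargs": {"plan": [[-0.003,0.002,0,0,0,0.074,0.42],[-0.003,0.002,0.15,0,0,0.074,0.42],[-0.003,0.002,0.3,0,0,0.074,0.42],[-0.003,0.002,0.4,0,0,0.074,0.42],[-0.003,0.002,0.46,0,0,0.074,0.42],[-0.003,0.002,0.49,0,0,0.074,0.42],[-0.003,0.002,0.49,0,0,0.074,0.42],[-0.003,0.002,0.49,0,0,0.074,0.05],[-0.003,0.002,0.49,0,0,0.074,0.05],[-0.003,0.002,0.49,0,0,0.074,0.05],[-0.003,0.002,0.49,0,0,0.074,0.05],[-0.003,0.002,0.49,0,0,0.074,0.05]], "force": 60}}

```text
clock: 24.9
eef_pos: [0.6301, 0.0183, 0.0562]
ee_rot: [1.0, 0.027, 0.002, 0.0]
wrist_force: [0.3, 0.2, 6.9]
finger_gap: 0.0102
grasp_force: 61.4
```

```bash
cat >> h.py <<'E'
def uv(t): t=np.radians(t); return np.array([np.cos(t),np.sin(t)])
def drive(A,th,segs):
    """A rear axle mm, th heading; segs list of (dist,dth); prints rows from current pose"""
    s=env.read_state();M=R.from_quat(s['ee_rot']).as_matrix();H0=A-42*uv(th);t0=th
    for dist,dth in segs:
        A=A+dist*uv(th+dth/2);th+=dth;H=A-42*uv(th)
        sh=M.T@np.array([*(H-H0)/1000,0])/.25
        print('[%.3f, %.3f, 0, 0, 0, %.3f, 0.05],'%(sh[0],sh[1],-(th-t0)/60),A.round(),round(th,1))
E
python3 -c "
from h import *
s=env.read_state();print(s['eef_pos'],s['finger_gap'],s['grasp_force'],s['wrist_force'])
im,d,m,P=grab('wrist');s,W,L=tips(im,d,m,P)
for a in((.062,.077),(.045,.057)):
  for r in rects(W,d,(.5,.72,-.08,.34),*a,200):print(a,r)
drive(np.array([624.7,58.1]),92.85,[(2,3.5),(2,3.5),(3,3.5),(4,3.5),(6,2),(8,1)]+[(10,0)]*3)"
```

```text
[0.63014963 0.01832475 0.05622334] 0.010221507424239619 61.429370641708374 [0.30668006 0.19219589 6.91035029]
(0.062, 0.077) (array([ 61., 243.]), np.int32(6202), array([614., 179.]), array([100.,  27.]), 5.5, 69)
(0.062, 0.077) (array([144., 249.]), np.int32(6115), array([614., 124.]), array([100.,  26.]), 6.6, 70)
(0.062, 0.077) (array([421., 223.]), np.int32(388), array([645., -40.]), array([11., 12.]), 87.9, 70)
(0.062, 0.077) (array([ 11., 280.]), np.int32(1777), array([593., 222.]), array([18., 70.]), 77.9, 68)
(0.045, 0.057) (array([182., 211.]), np.int32(31139), array([622., 117.]), array([114., 222.]), 2.9, 49)
[0.010, -0.008, 0, 0, 0, -0.058, 0.05], [625.  60.] 96.3
[0.020, -0.017, 0, 0, 0, -0.117, 0.05], [624.  62.] 99.8
[0.028, -0.031, 0, 0, 0, -0.175, 0.05], [624.  65.] 103.3
[0.035, -0.048, 0, 0, 0, -0.233, 0.05], [623.  69.] 106.8
[0.034, -0.073, 0, 0, 0, -0.267, 0.05], [621.  75.] 108.8
[0.028, -0.105, 0, 0, 0, -0.283, 0.05], [618.  82.] 109.8
[0.016, -0.143, 0, 0, 0, -0.283, 0.05], [615.  92.] 109.8
[0.005, -0.181, 0, 0, 0, -0.283, 0.05], [611. 101.] 109.8
[-0.007, -0.219, 0, 0, 0, -0.283, 0.05], [608. 110.] 109.8
```

{"fn": "carry_out", "kwargs": {"plan": [[0,0,-0.005,0,0,0,0.05],[0.005,-0.004,-0.006,0,0,-0.03,0.05],[0.01,-0.008,-0.006,0,0,-0.058,0.05],[0.015,-0.012,-0.006,0,0,-0.088,0.05],[0.02,-0.017,-0.006,0,0,-0.117,0.05],[0.024,-0.024,-0.006,0,0,-0.146,0.05],[0.028,-0.031,-0.006,0,0,-0.175,0.05],[0.032,-0.04,-0.006,0,0,-0.204,0.05],[0.035,-0.048,-0.006,0,0,-0.233,0.05],[0.035,-0.06,-0.006,0,0,-0.25,0.05],[0.034,-0.073,-0.006,0,0,-0.267,0.05],[0.028,-0.105,-0.006,0,0,-0.283,0.05],[0.016,-0.143,-0.006,0,0,-0.283,0.05],[0.005,-0.181,-0.006,0,0,-0.283,0.05],[-0.002,-0.205,-0.006,0,0,-0.283,0.05],[-0.007,-0.219,-0.006,0,0,-0.283,0.05],[-0.007,-0.219,-0.006,0,0,-0.283,0.05],[-0.007,-0.219,-0.006,0,0,-0.283,0.05]]}}

```text
clock: 26.75
eef_pos: [0.624, 0.0746, 0.0562]
ee_rot: [0.985, 0.175, 0.0, -0.001]
wrist_force: [1.8, 2.1, 6.4]
finger_gap: 0.0101
grasp_force: 61.4
```

```bash
cat >> h.py <<'E'
def look(n='wrist',hi=.57):
    im,d,m,P=grab(n);s,W=env.read_state(),cloud(d,m,P)
    print('tcp',np.round(s['eef_pos'],4),'gap',round(s['finger_gap'],4),round(s['grasp_force']),np.round(s['wrist_force'],1))
    for a in((.062,.077),(.08,.11),(.045,.057)):
        for r in rects(W,d,(.5,.72,-.08,hi),*a,200):print(a,r)
    return im
E
python3 -c "
from h import *
im=look('top');look('wrist');cv2.imwrite('pics/t8.png',im)"
```

```text
tcp [0.624  0.0745 0.0562] gap 0.0099 61 [1.9 2.9 6. ]
(0.062, 0.077) (array([125., 218.]), np.int32(394), array([610., 538.]), array([  7., 227.]), 75.1, 69)
(0.062, 0.077) (array([308., 229.]), np.int32(578), array([577., 172.]), array([100.,  24.]), 23.7, 71)
(0.062, 0.077) (array([281., 237.]), np.int32(587), array([562., 225.]), array([101.,  24.]), 22.1, 71)
(0.062, 0.077) (array([255., 246.]), np.int32(584), array([545., 274.]), array([99., 25.]), 21.8, 71)
(0.08, 0.11) (array([119., 216.]), np.int32(859), array([612., 543.]), array([ 16., 227.]), 74.4, 95)
(0.045, 0.057) (array([134., 202.]), np.int32(206), array([645., 532.]), array([ 12., 155.]), 75.6, 51)
(0.045, 0.057) (array([288., 231.]), np.int32(3141), array([573., 209.]), array([112., 202.]), 20.0, 51)
tcp [0.6239 0.0745 0.0562] gap 0.0104 61 [2.7 2.4 5.4]
(0.062, 0.077) (array([ 61., 242.]), np.int32(6188), array([562., 224.]), array([101.,  27.]), 23.1, 70)
(0.062, 0.077) (array([144., 248.]), np.int32(6126), array([577., 171.]), array([100.,  26.]), 23.7, 70)
(0.062, 0.077) (array([ 11., 277.]), np.int32(1746), array([532., 262.]), array([68., 18.]), 10.7, 68)
(0.062, 0.077) (array([503., 269.]), np.int32(399), array([645., -40.]), array([12., 12.]), 20.6, 70)
(0.08, 0.11) (array([323., 253.]), np.int32(5272), array([622.,  75.]), array([101.,  37.]), 7.0, 94)
(0.045, 0.057) (array([182., 210.]), np.int32(31084), array([586., 166.]), array([115., 222.]), 19.8, 49)
(0.045, 0.057) (array([486., 254.]), np.int32(213), array([646., -37.]), array([ 6., 12.]), 61.3, 51)
```

View pics/t8.png

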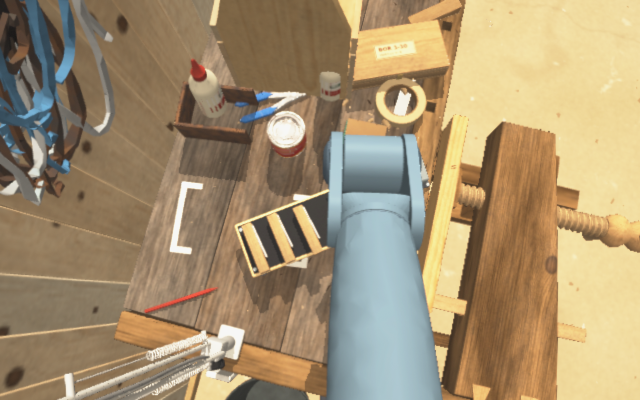

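Top view: caddy at (285,232) heading about 110° with the dogs still on deck. Bay front line at (182,218), and the second rear bay corner now shows near (300,197).

```bash
python3 -c "
from h import *
drive(np.array([609,114.]),109.85,[(3,1.5),(6,2),(8,.9)]+[(10,0)]*4+[(7,0),(3,0)]+[(0,-3.24)]*10)"
```

```text
[0.004, -0.012, 0, 0, 0, -0.025, 0.05], [608. 117.] 111.3
[0.009, -0.036, 0, 0, 0, -0.058, 0.05], [606. 122.] 113.3
[0.010, -0.068, 0, 0, 0, -0.073, 0.05], [602. 130.] 114.2
[0.007, -0.108, 0, 0, 0, -0.073, 0.05], [598. 139.] 114.2
[0.004, -0.148, 0, 0, 0, -0.073, 0.05], [594. 148.] 114.2
[0.001, -0.188, 0, 0, 0, -0.073, 0.05], [590. 157.] 114.2
[-0.002, -0.228, 0, 0, 0, -0.073, 0.05], [586. 166.] 114.2
[-0.004, -0.256, 0, 0, 0, -0.073, 0.05], [583. 173.] 114.2
[-0.005, -0.268, 0, 0, 0, -0.073, 0.05], [582. 175.] 114.2
[-0.014, -0.267, 0, 0, 0, -0.019, 0.05], [582. 175.] 111.0
[-0.024, -0.268, 0, 0, 0, 0.035, 0.05], [582. 175.] 107.8
[-0.033, -0.268, 0, 0, 0, 0.089, 0.05], [582. 175.] 104.5
[-0.042, -0.269, 0, 0, 0, 0.143, 0.05], [582. 175.] 101.3
[-0.052, -0.271, 0, 0, 0, 0.197, 0.05], [582. 175.] 98.1
[-0.061, -0.273, 0, 0, 0, 0.251, 0.05], [582. 175.] 94.8
[-0.070, -0.276, 0, 0, 0, 0.305, 0.05], [582. 175.] 91.6
[-0.079, -0.279, 0, 0, 0, 0.359, 0.05], [582. 175.] 88.3
[-0.088, -0.283, 0, 0, 0, 0.413, 0.05], [582. 175.] 85.1
[-0.096, -0.287, 0, 0, 0, 0.467, 0.05], [582. 175.] 81.9
```

{"fn": "carry_out", "kwargs": {"plan": [[0.004,-0.012,0,0,0,-0.025,0.05],[0.009,-0.036,0,0,0,-0.058,0.05],[0.01,-0.068,0,0,0,-0.073,0.05],[0.007,-0.108,0,0,0,-0.073,0.05],[0.004,-0.148,0,0,0,-0.073,0.05],[0.001,-0.188,0,0,0,-0.073,0.05],[-0.002,-0.228,0,0,0,-0.073,0.05],[-0.004,-0.256,0,0,0,-0.073,0.05],[-0.005,-0.268,0,0,0,-0.073,0.05],[-0.014,-0.267,0,0,0,-0.019,0.05],[-0.024,-0.268,0,0,0,0.035,0.05],[-0.033,-0.268,0,0,0,0.089,0.05],[-0.042,-0.269,0,0,0,0.143,0.05],[-0.052,-0.271,0,0,0,0.197,0.05],[-0.061,-0.273,0,0,0,0.251,0.05],[-0.07,-0.276,0,0,0,0.305,0.05],[-0.079,-0.279,0,0,0,0.359,0.05],[-0.088,-0.283,0,0,0,0.413,0.05],[-0.096,-0.287,0,0,0,0.467,0.05],[-0.096,-0.287,0,0,0,0.467,0.05]]}}

```text
clock: 28.85
eef_pos: [0.5758, 0.1332, 0.0562]
ee_rot: [0.998, -0.069, -0.001, -0.0]
wrist_force: [-1.3, 0.5, 8.0]
finger_gap: 0.0104
grasp_force: 61.7
```

```bash
python3 -c "
from h import *
im=look('top');look('wrist');cv2.imwrite('pics/t9.png',im)
im,d,m,P=grab('top');W=cloud(d,m,P);hs=cv2.cvtColor(im,cv2.COLOR_BGR2HSV)
k=((hs[...,2]>110)&(hs[...,1]<75)&(np.abs(W[...,2])<.008)&(W[...,0]>.48)&(W[...,0]<.72)&(W[...,1]>.1)&(W[...,1]<.5)).astype(np.uint8)
n,l,st,ce=cv2.connectedComponentsWithStats(k)
for i in range(1,n):
  if st[i,4]>40: r=cv2.minAreaRect((W[l==i][:,:2]*1000).astype(np.float32));print(ce[i].round(),st[i,4],cv2.boxPoints(r).round().tolist(),round(r[2],1))
"
```

```text
tcp [0.5759 0.1332 0.0562] gap 0.0104 62 [-1.4  0.6  7.5]
(0.062, 0.077) (array([125., 218.]), np.int32(413), array([610., 539.]), array([  9., 227.]), 75.9, 70)
(0.062, 0.077) (array([219., 220.]), np.int32(625), array([599., 348.]), array([ 25., 100.]), 83.9, 71)
(0.062, 0.077) (array([245., 223.]), np.int32(611), array([592., 295.]), array([25., 99.]), 84.4, 71)
(0.062, 0.077) (array([273., 228.]), np.int32(603), array([580., 242.]), array([25., 99.]), 85.1, 71)
(0.08, 0.11) (array([119., 217.]), np.int32(859), array([612., 542.]), array([ 16., 227.]), 73.9, 95)
(0.045, 0.057) (array([129., 219.]), np.int32(307), array([611., 540.]), array([ 11., 225.]), 75.7, 51)
(0.045, 0.057) (array([241., 221.]), np.int32(2064), array([599., 308.]), array([141., 113.]), 82.0, 51)
tcp [0.5759 0.1332 0.0562] gap 0.01 62 [-1.1  0.1  9. ]
(0.062, 0.077) (array([623.,  84.]), np.int32(608), array([645., -39.]), array([13., 12.]), 26.9, 69)
(0.062, 0.077) (array([ 61., 242.]), np.int32(6201), array([591., 293.]), array([ 27., 100.]), 84.2, 69)
(0.062, 0.077) (array([144., 248.]), np.int32(6113), array([580., 240.]), array([ 26., 100.]), 85.2, 70)
(0.062, 0.077) (array([ 11., 279.]), np.int32(1780), array([580., 340.]), array([18., 72.]), 66.8, 68)
(0.08, 0.11) (array([323., 253.]), np.int32(5282), array([575., 134.]), array([ 36., 101.]), 69.0, 94)
(0.045, 0.057) (array([592.,  85.]), np.int32(342), array([646., -38.]), array([ 9., 14.]), 63.5, 51)
(0.045, 0.057) (array([182., 210.]), np.int32(31111), array([587., 231.]), array([222., 114.]), 81.8, 49)
[182. 218.] 824 [[538.0, 418.0], [694.0, 397.0], [701.0, 452.0], [545.0, 472.0]] 82.6
[199. 245.] 48 [[541.0, 404.0], [570.0, 398.0], [572.0, 408.0], [543.0, 414.0]] 79.2
```

View pics/t9.png

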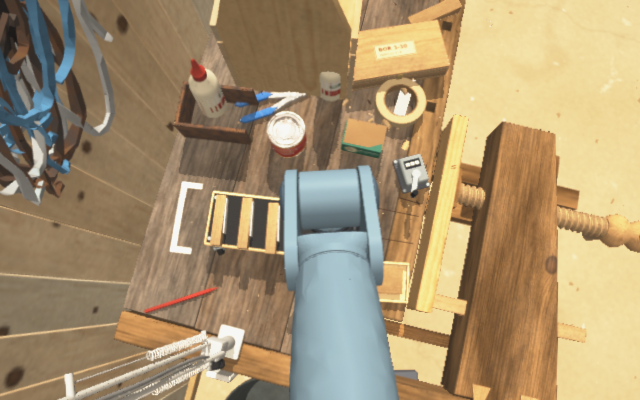

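Top view: caddy at (245,222) lined up with the bay at about 82°. It needs 62 mm straight forward.

{"fn": "carry_out", "kwargs": {"plan": [[0,-0.01,0,0,0,0,0.05],[0,-0.03,0,0,0,0,0.05],[0,-0.06,0,0,0,0,0.05],[0,-0.09,0,0,0,0,0.05],[0,-0.12,0,0,0,0,0.05],[0,-0.15,0,0,0,0,0.05],[0,-0.18,0,0,0,0,0.05],[0,-0.21,0,0,0,0,0.05],[0,-0.232,0,0,0,0,0.05],[0,-0.243,0,0,0,0,0.05],[0,-0.248,0,0,0,0,0.05],[0,-0.248,0,0,0,0,0.05],[0,-0.248,0,0,0,0,0.05],[0,-0.248,0,0,0,0,0.2],[0,-0.248,0,0,0,0,0.35],[0,-0.248,0,0,0,0,0.35],[0,-0.248,-0.1,0,0,0,0.35],[0,-0.248,-0.3,0,0,0,0.35],[0,-0.248,-0.5,0,0,0,0.35],[0,-0.248,-0.5,0,0,0,0.35]]}}

```text
clock: 31.0
eef_pos: [0.59, 0.1945, 0.1895]
ee_rot: [0.998, -0.069, 0.007, -0.001]
wrist_force: [0.6, 0.0, 0.7]
finger_gap: 0.03
grasp_force: 0.0
```

```bash
python3 -c "
from h import *
look('wrist')
im,d,m,P=grab('wrist');cv2.imwrite('pics/w10.png',im)"
```

```text
tcp [0.5879 0.1941 0.1854] gap 0.0301 0 [0.3 0.3 0.1]
(0.062, 0.077) (array([ 16., 204.]), np.int32(2362), array([611., 539.]), array([ 13., 228.]), 75.1, 69)
(0.062, 0.077) (array([121., 195.]), np.int32(2183), array([606., 407.]), array([27., 99.]), 83.5, 69)
(0.062, 0.077) (array([169., 195.]), np.int32(2198), array([600., 355.]), array([ 26., 100.]), 84.5, 70)
(0.062, 0.077) (array([219., 198.]), np.int32(2076), array([588., 302.]), array([ 25., 100.]), 87.1, 70)
(0.08, 0.11) (array([324., 196.]), np.int32(1252), array([583., 193.]), array([ 11., 102.]), 81.9, 94)
(0.08, 0.11) (array([  9., 264.]), np.int32(1932), array([573., 547.]), array([  8., 152.]), 74.9, 89)
(0.045, 0.057) (array([ 30., 195.]), np.int32(1808), array([611., 538.]), array([ 11., 227.]), 75.1, 51)
(0.045, 0.057) (array([237., 181.]), np.int32(14225), array([598., 309.]), array([256., 112.]), 81.9, 49)
```

View pics/w10.png

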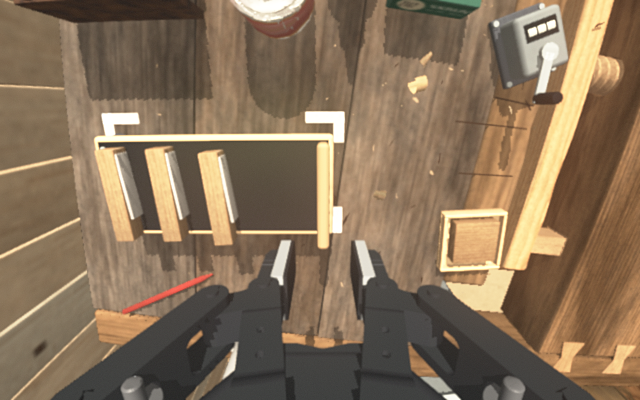

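Wrist view: caddy in the outline with the handle at the rear. Rear bay corners show at (344,115) and (340,220), a front corner at (105,118), three dogs on deck. Measuring the outline against the deck.

```bash
python3 -c "
from h import *
im,d,m,P=grab('wrist');W=cloud(d,m,P);hs=cv2.cvtColor(im,cv2.COLOR_BGR2HSV)
k=((hs[...,2]>140)&(hs[...,1]<60)&(np.abs(W[...,2])<.01)&(W[...,0]>.48)&(W[...,0]<.72)&(W[...,1]>.1)&(W[...,1]<.5)).astype(np.uint8)
n,l,st,ce=cv2.connectedComponentsWithStats(k);u=uv(81.9);v=np.array([-u[1],u[0]]);C=np.array([598,309.])
q=[]
for i in range(1,n):
  if st[i,4]>40:
    p=W[l==i][:,:2]*1000-C;a=p@u;b=p@v;q.append(p);print(ce[i].round(),st[i,4],'along',a.min().round(1),a.max().round(1),'left',b.min().round(1),b.max().round(1))
q=np.vstack(q);r=cv2.minAreaRect((q+C).astype(np.float32));print(r)
T=np.load('top0.npz')
plan((.645,-.04,.15,-8))
M=cv2.inRange(hs,(0,0,0),(180,255,255))
"
```

```text
[328. 119.] 656 along -141.7 -95.3 left -78.0 -42.5
[114. 119.] 536 along 104.0 150.9 left -78.3 -52.1
[337. 218.] 254 along -141.2 -129.3 left 38.4 76.6
((599.5258178710938, 313.5339660644531), (292.6242370605469, 154.6721954345703), 81.82463836669922)
at [0.5848 0.1936 0.1799] yaw -7.96 gap 0.0297
(0.645, -0.04, 0.15, -8) -> [0.368 0.892 0.119] rz 0.001
```

Bay outline is centred 4.6 mm ahead of the deck and 0.7 mm sideways, so the caddy is parked. Now the counter: move over for a closer look.

{"fn": "carry_out", "kwargs": {"plan": [[0.1,0.25,0,0,0,0,0],[0.1,0.45,0,0,0,0,0],[0.1,0.65,0,0,0,0,0],[0.1,0.85,0,0,0,0,0],[0.1,0.9,0,0,0,0,0],[0.1,0.9,0,0,0,0,0],[0.1,0.9,0,0,0,0,0]]}}

```text
clock: 31.85
eef_pos: [0.5778, -0.0326, 0.1786]
ee_rot: [0.998, -0.07, -0.002, -0.001]
wrist_force: [-0.9, 0.0, 0.2]
finger_gap: -0.0001
grasp_force: 0.0
```

```bash
python3 -c "
from h import *
im,d,m,P=grab('wrist');s,W,L=tips(im,d,m,P);cv2.imwrite('pics/w11.png',im);np.savez('w11.npz',W=W,d=d,im=im)
for a in((.002,.012),(.034,.04),(.041,.055),(.062,.076)):
  for r in rects(W,d,(.58,.76,-.11,.03),*a,40):print(a,r)
k=(d>0)&(np.abs(L[...,0])<14)&(np.abs(L[...,1])<14)&(L[...,2]<0)&(d<.22);q=L[k];print('tip',np.percentile(q[:,2],[90,98,100]) if len(q) else 0)
"
```

```text
(0.002, 0.012) (array([250.,  24.]), np.int32(82), array([746.,  18.]), array([ 8., 27.]), 53.4, 7)
(0.002, 0.012) (array([324.,  22.]), np.int32(95), array([737., -54.]), array([42., 18.]), 73.8, 7)
(0.002, 0.012) (array([297.,  72.]), np.int32(365), array([695., -24.]), array([77., 20.]), 7.8, 7)
(0.002, 0.012) (array([342.,  79.]), np.int32(320), array([687., -74.]), array([29., 62.]), 68.6, 7)
(0.034, 0.04) (array([317.,  53.]), np.int32(2753), array([700., -47.]), array([59., 49.]), 13.7, 37)
(0.034, 0.04) (array([240.,  24.]), np.int32(40), array([738.,  23.]), array([ 5., 12.]), 20.6, 38)
(0.041, 0.055) (array([235.,  10.]), np.int32(198), array([748.,  23.]), array([16., 20.]), 81.1, 42)
(0.041, 0.055) (array([322.,  82.]), np.int32(644), array([673., -45.]), array([17., 50.]), 73.0, 44)
(0.062, 0.076) (array([319., 117.]), np.int32(134), array([644., -40.]), array([11., 11.]), 37.6, 70)
tip [-46.29444841 -35.22631534 -29.45891415]
```

View pics/w11.png

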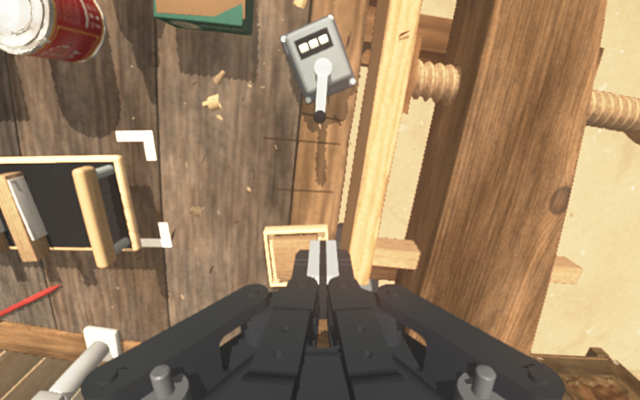

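Wrist view: counter at (317,55), lever pivot (323,68), pin (320,117), vise jaw's left edge about (385,100).

```bash
python3 -c "
from h import *
D=np.load('w11.npz');W=D['W']
for u,v in [(360,130),(370,110),(375,130),(385,100),(395,130),(390,60),(430,100),(323,68)]:print(u,v,(W[v,u]*1000).round())
plan((.646,-.005,.14,-8),(.646,-.005,.032,-8),(.646,-.055,.032,-8),(.650,-.062,.032,-8))"
```

```text
360 130 [611. -93. -86.]
370 110 [ 640. -101.  -23.]
375 130 [ 617. -102.   -4.]
385 100 [ 649. -116.   -5.]
395 130 [ 614. -125.   -5.]
390 60 [ 691. -125.   -4.]
430 100 [656. -45. 347.]
323 68 [688. -50.  44.]
at [ 0.5781 -0.0319  0.179 ] yaw -7.96 gap 0.0001
(0.646, -0.005, 0.14, -8) -> [ 0.255 -0.144  0.155] rz 0.001
(0.646, -0.005, 0.032, -8) -> [ 0.256 -0.144  0.587] rz 0.001
(0.646, -0.055, 0.032, -8) -> [0.284 0.054 0.587] rz 0.001
(0.65, -0.062, 0.032, -8) -> [0.304 0.08  0.587] rz 0.001
```

{"fn": "carry_out", "kwargs": {"plan": [[0.15,-0.144,0,0,0,0,0],[0.255,-0.144,0.1,0,0,0,0],[0.255,-0.144,0.3,0,0,0,0],[0.256,-0.144,0.45,0,0,0,0],[0.256,-0.144,0.55,0,0,0,0],[0.256,-0.144,0.587,0,0,0,0],[0.256,-0.144,0.587,0,0,0,0],[0.26,-0.1,0.587,0,0,0,0],[0.267,-0.06,0.587,0,0,0,0],[0.273,-0.02,0.587,0,0,0,0],[0.28,0.02,0.587,0,0,0,0],[0.284,0.04,0.587,0,0,0,0],[0.284,0.04,0.587,0,0,0,0]]}}

```text
clock: 33.2
eef_pos: [0.6497, -0.0535, 0.0356]
ee_rot: [0.998, -0.07, 0.002, -0.0]
wrist_force: [4.0, 3.6, 4.8]
finger_gap: 0.0002
grasp_force: 2.5
```

```bash
python3 -c "
from h import *
im,d,m,P=grab('wrist');s,W,L=tips(im,d,m,P);cv2.imwrite('pics/w12.png',im)
print(s['eef_pos'],s['wrist_force'])
for r in rects(W,d,(.6,.7,-.12,.0),.058,.076,40):print(r)
for r in rects(W,d,(.6,.72,-.12,.0),.041,.052,40):print(r)
"
```

```text
[ 0.64936657 -0.05299181  0.03546692] [2.52252343 3.28526807 4.69860156]
(array([354., 252.]), np.int32(547), array([652., -71.]), array([16., 10.]), 36.1, 70)
(array([317., 247.]), np.int32(298), array([660., -52.]), array([ 4., 20.]), 6.2, 72)
(array([320., 199.]), np.int32(1779), array([671., -58.]), array([56., 18.]), 26.8, 44)
```

View pics/w12.png

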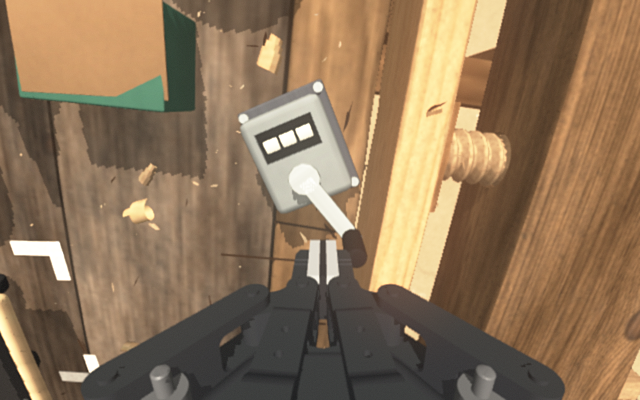

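Lever is well over, pin at (354,245), about 0.76 rad. A little more.

{"fn": "carry_out", "kwargs": {"plan": [[0.005,0.012,0,0,0,0,0],[0.01,0.024,0,0,0,0,0],[0.012,0.03,0,0,0,0,0],[0.012,0.03,0,0,0,0,0]]}}

```text
clock: 33.65
eef_pos: [0.6521, -0.0593, 0.0355]
ee_rot: [0.998, -0.069, 0.002, -0.001]
wrist_force: [7.0, 7.1, 4.6]
finger_gap: -0.0
grasp_force: 4.2
```

```bash
python3 -c "
from h import *
im,d,m,P=grab('wrist');s,W,L=tips(im,d,m,P)
print(s['eef_pos'],s['wrist_force'])
for r in rects(W,d,(.6,.7,-.12,.0),.058,.076,40):print(r)
for r in rects(W,d,(.6,.72,-.12,.0),.041,.052,40):print(r)
"
```

```text
[ 0.65203102 -0.05922828  0.03545851] [6.63785255 6.19145887 4.1499009 ]
(array([341., 249.]), np.int32(875), array([659., -67.]), array([36., 12.]), 67.4, 70)
(array([314., 202.]), np.int32(1783), array([672., -61.]), array([57., 18.]), 35.2, 44)
```

Lever at about 52°, on its stop. Back off, up, and check.

{"fn": "carry_out", "kwargs": {"plan": [[0,0,0,0,0,0,0],[-0.01,-0.1,0,0,0,0,0],[-0.02,-0.2,0,0,0,0,0],[-0.02,-0.3,0,0,0,0,0],[-0.02,-0.35,0,0,0,0,0],[-0.02,-0.35,-0.2,0,0,0,0],[-0.02,-0.35,-0.4,0,0,0,0],[-0.02,-0.35,-0.6,0,0,0,0],[-0.3,-0.35,-0.7,0,0,0,0],[-0.6,-0.35,-0.7,0,0,0,0],[-0.7,-0.35,-0.7,0,0,0,0],[-0.7,-0.35,-0.7,0,0,0,0],[-0.7,-0.35,-0.7,0,0,0,0]]}}

```text
clock: 35.0
eef_pos: [0.4859, 0.0507, 0.2086]
ee_rot: [0.998, -0.069, -0.001, 0.0]
wrist_force: [-0.1, -0.4, 0.6]
finger_gap: 0.0002
grasp_force: 0.0
```

```bash
python3 -c "
from h import *
im,d,m,P=grab('top');W=cloud(d,m,P)
for a,b in(((.062,.077),(.45,.72,-.08,.48)),((.045,.057),(.45,.72,-.08,.48)),((.041,.055),(.6,.72,-.11,.0)),((.08,.11),(.5,.7,.1,.48)),((.02,.03),(.4,.55,-.03,.06))):
  for r in rects(W,d,b,*a,30):print(a,r)
s=env.read_state();print(s['eef_pos'],s['wrist_force'])
im2,*_=grab('scene');cv2.imwrite('pics/f.png',cv2.resize(im2[100:320,180:480],(800,587)))
"
```

```text
(0.062, 0.077) (array([414., 192.]), np.int32(33), array([645., -37.]), array([11., 10.]), 14.5, 71)
(0.062, 0.077) (array([188., 217.]), np.int32(594), array([607., 409.]), array([ 24., 100.]), 83.5, 71)
(0.062, 0.077) (array([214., 220.]), np.int32(625), array([600., 357.]), array([ 25., 101.]), 84.2, 71)
(0.062, 0.077) (array([241., 225.]), np.int32(614), array([589., 303.]), array([ 25., 100.]), 85.7, 71)
(0.045, 0.057) (array([415., 179.]), np.int32(80), array([674., -46.]), array([16., 45.]), 82.9, 46)
(0.045, 0.057) (array([247., 222.]), np.int32(4682), array([598., 311.]), array([257., 115.]), 82.0, 51)
(0.041, 0.055) (array([414., 178.]), np.int32(131), array([676., -45.]), array([45., 22.]), 3.6, 45)
(0.08, 0.11) (array([296., 225.]), np.int32(367), array([583., 195.]), array([ 12., 104.]), 82.1, 95)
[0.48750345 0.0503825  0.20888453] [ 0.76742042 -0.46983113 -0.02118848]
```

View pics/f.png

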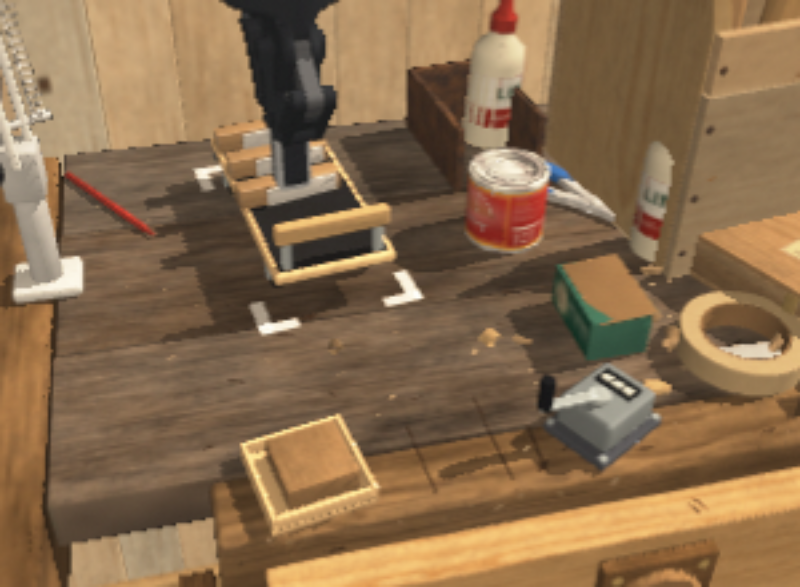

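The final scene view (cropped and enlarged) shows the scrap in the tray at (310,465) and three dogs on the parked caddy (270,190). The lever is back with its pin at (546,393), paint and screws are untouched, and the gripper is clear of everything. Handing in.

```bash
python3 -c "
from workcell import env
print(env.close_job())"
```

```text
the job is handed in; nothing more can be done
None
```

The job is handed in at about 35 s of robot time, verdict not shown: the scrap is in the tray, three dogs (no fourth seen) are on the deck, the caddy is parked within about 5 mm of the outline's centre, and the lever went to its stop and returned; the castors were not seen directly, but the last 62 mm was rolled straight.

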